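# Count out dome nuts on the counting scale

### The arm

A 6-joint arm with a two-finger parallel gripper is mounted at the origin on the work surface. World frame = base frame: x ahead of the robot, y to its left, z up, the work surface at z = 0. Lengths are in m, angles in rad, forces in N, time in s.
With the tool pointing down it reaches from about 0.425 to 0.95 m from the base axis. Payload 3.5 kg.
Tool frame: the origin (TCP) lies midway between the tips of the shut fingers; the grasp point (between the pads) lies 19 mm behind it; z points along the fingers, y is the direction in which the jaws open and shut (so a half turn about z gives the same grasp; the last joint's range is limited). The gripper opens to 85 mm and grips with 20 to 120 N. Pads are 22 mm wide; open, the fingers measure 114 mm over their backs; the gripper's body (76 mm by 85 mm) begins 54 mm behind the grasp point. The pads swing forward as they close: fully open they stand 13 mm farther back than shut.
Start: joints at [1.049, 0.286, 1.577, -0, 1.279, -0.15], TCP at [0.245, 0.629, 0.231] pointing down, gripper open.
Joint ranges: [-2.77, 2.77], [-0.9, 2.22], [0.21, 2.48], [-1.53, 4.67], [0.24, 2.81], [-2.84, 2.84]. Speed limits (rad/s): [2.79, 2.79, 3.14, 3.14, 3.14, 3.14].

### API

Orientations are given as a unit quaternion [x, y, z, w].
In Python, from plant import * gives the robot as it stands.
- The arm moves only by the shell command python3 -m jog 'ROWS' [FORCE]. ROWS is a JSON object of lists of equal length, an entry for each row: "travel": the shift along the world's x, y, z in mm, a list of three; "dr": the turn, a rotation vector about the world's x, y, z in degrees, a list of three; "jaw": the closure in counts, from 0 (fully open) to 255 (shut). In form: {"travel": [[x, y, z], ...], "dr": [[wx, wy, wz], ...], "jaw": [jaw, ...]}. A call has 1 to 5 rows; each row shifts and turns the commanded pose from where the row before left it; what a row does not reach is not made up. A row lasts 1/12 s, in which the tool goes at most 41.7 mm and 7.16 degrees, less where a joint would pass 70% of its speed; a pose out of reach is approached as far as the arm can. A call is refused whole if a number of a shift passes 41.7 or a number of a turn 7.16, either way. A call with a gripper value outside its range is refused whole. The fingers move at their own pace and stop on an object; FORCE is the grip in N (left out, the last holds). Time passes only in rows, so rows that do not move let the fingers close. It gives the time, the measured TCP pose, the force and the opening at its end, in the units of the state.
- get_state(): the state, without advancing time (a new reading comes with each control period).
- read_camera(name): name is "scene" or "side" or "wrist"; returns the picture (420x560x3 uint8, red, green, blue); there is no depth.
- camera_info(name): a dict with "K" (3x3 intrinsics, pixels), "R" (3x3) and "t" (3): a world point X has camera coordinates R X + t; the wrist camera has in their place "mount" (4x4, takes a point from camera to tool coordinates, whose origin is the TCP and whose axes are the flange's). Camera axes: x right, y down, z forward; pixel columns grow to the right and rows downward; lengths in m; the calibration is good to about 2 mm. A picture is of the moment at which its call begins: read the wrist's pose just before it. camera_info takes no time and is no camera call.
- sign_off(): hands the job in, once; it reports no verdict.
The state is a dict: "time": time; "qpos": joint angles; "dq": joint speeds; "joint_efforts": joint torques, N m; "eef_pos": TCP position; "tcp_rot": TCP orientation; "contact_force": force on the tool from outside, world axes, zero at the start; "wrist_torque": the same for the moment, N m; "opening": opening from 0.0 (shut) to 1.0 (fully open).
Only numpy, scipy, OpenCV 4.12 (cv2) and the standard library are available. Lean on these libraries where they do the work, as an engineer would, in place of code of your own. Each camera call takes 0.05 s, during which the arm holds its last target. There are 200 camera calls.

### The job

Slide the counting scale's recessed power switch fully on while its pan is still empty, so that it zeroes. Then take the bench scoop, scoop dome nuts out of the blue bin and tip at least three of them gently into the scale's steel pan from just above it; move the nuts with the scoop only, not with the fingers. Finish with the scoop laid empty and flat on the open bench, no nut spilled outside bin and pan, and the label roll, printhead and screwdriver left where they are.

Things in the scene. Friction and masses are not known exactly. Their poses are not given: they have to be found in the camera images.
- switch (a joint): The counting scale's power switch: a red ribbed nub, 16 mm across by 12 mm along its travel, in a dark finger well 34 mm by 60 mm and 5 mm deep, sunk in the scale's flat front deck; the nub's top is level with the deck, and its sides stand free in the well. 0 to 0.003 m is off, 0.012 m is fully on. It slides along the scale's +y towards the green-marked end of the well, needs about 1 N, has no spring and stays where it is left.
- switch_nub (a point): Centre of the top face of the red switch nub, level with the scale's front deck and 5 mm above the floor of the well; moves with the nub; axes as the scale's. With the switch at 0, the well runs from 40 mm on the -y side of this point to 20 mm on its +y side, and 17 mm to each side in x; so behind the nub (-y) there is 34 mm of free well for a fingertip (or closed fingertips).
- scale: Cream bench counting scale, 224 mm deep (x) by 190 mm wide (y), fixed; origin at the centre of its underside on the bench, z up, front (-x) towards the robot. Flat front deck with display, keys and switch at 42 mm height for x from -112 to -34 mm; behind it the steel pan. The middle of the switch's well is at x -72, y -52 mm.
- pan (a point): Centre of the inner floor of the scale's open steel pan, 56 mm above the bench, axes as the scale's. The pan is 142 mm (x) by 182 mm (y) inside, with an upright rim 26 mm above this floor (82 mm above the bench), walls 2 mm.
- bin: Blue picking bin, 180 mm long (x) by 102 mm wide (y) outside, walls and floor 3 mm, fixed to the bench; origin at the centre of its underside, z up. Its low front lip, 20 mm high, is at x = -90 mm, towards the robot; the back wall at x = +90 mm is 76 mm high; the sides are 76 mm high from x = -35 mm backwards and slope down from there to the front lip.
- scoop_grip (a point): Middle of the scoop's black flat-sided handle (18 mm wide across y, 24 mm deep, 85 mm long), 49 mm above the bench as the scoop lies. Axes of the scoop: x from handle to lip, level with the bowl's floor, z up out of the open bowl, origin here. The handle rises towards its free end at 25 degrees. The scoop weighs about 170 g, mostly in the steel bowl.
- scoop_lip (a point): Middle of the bowl's front edge, on its underside: 130 mm ahead (+x of the scoop) of scoop_grip and 49 mm below it; same axes. The bowl is sheet steel 1.5 mm thick, 80 mm long, 80 mm wide outside, with a flat floor and 45-degree corners 8 mm high, its lip bevelled thin, open in front and on top, back and rear sides 36 mm high, sides sloping down to 16 mm near the lip.
- label_roll: Bystander: roll of blank white labels standing on end, 96 mm across, 50 mm high, origin under its centre.
- printhead: Bystander: black printhead, 55 mm by 130 mm by 24 mm, on a pink foam pad 25 mm thick; origin under its centre.
- screwdriver: Bystander: orange-handled screwdriver lying on the bench, 190 mm long, along its own x.
- nut0: Steel M10 dome nut, 17 mm across flats, 18 mm long, about 18 g; origin at its middle. Ten alike, nut0 to nut9, lie loose in one layer on the bin's floor, from its back wall to about its middle, some on end and some on their sides; its axes mean nothing.
- nut1: Dome nut like nut0.
- nut2: Dome nut like nut0.
- nut3: Dome nut like nut0.
- nut4: Dome nut like nut0.
- nut5: Dome nut like nut0.
- nut6: Dome nut like nut0.
- nut7: Dome nut like nut0.
- nut8: Dome nut like nut0.
- nut9: Dome nut like nut0.
There are look-alikes about, which are no part of the job. There is more than one size of the part that bears scoop_grip; the job needs the smaller.

How it is judged:
On the way:
1. the scale is switched on (value of joint switch above 0.01 m), for 0.2 s.
At the end, for the whole second after the job is handed in: The switch is on (past 10 of its 12 mm); at least three nuts lie at rest in the pan and every other nut at rest in the bin; the scoop lies empty on the bench outside the bin, bowl up, flat within 0.15 rad, its lip less than 12 mm above the bench (value of joint switch above 0.01 m and (((distance between each of nut0, nut1 and pan below 0.12 m and distance between any of nut2, nut3, nut4, nut5, nut6, nut7, nut8, nut9 and pan below 0.12 m) or (distance between each of nut0, nut2 and pan below 0.12 m and distance between any of nut3, nut4, nut5, nut6, nut7, nut8, nut9 and pan below 0.12 m) or (distance between each of nut1, nut2 and pan below 0.12 m and distance between any of nut3, nut4, nut5, nut6, nut7, nut8, nut9 and pan below 0.12 m) or (distance between each of nut0, nut3 and pan below 0.12 m and distance between any of nut4, nut5, nut6, nut7, nut8, nut9 and pan below 0.12 m) or (distance between each of nut1, nut3 and pan below 0.12 m and distance between any of nut4, nut5, nut6, nut7, nut8, nut9 and pan below 0.12 m) or (distance between each of nut2, nut3 and pan below 0.12 m and distance between any of nut4, nut5, nut6, nut7, nut8, nut9 and pan below 0.12 m) or (distance between each of nut0, nut4 and pan below 0.12 m and distance between any of nut5, nut6, nut7, nut8, nut9 and pan below 0.12 m) or (distance between each of nut1, nut4 and pan below 0.12 m and distance between any of nut5, nut6, nut7, nut8, nut9 and pan below 0.12 m) or (distance between each of nut2, nut4 and pan below 0.12 m and distance between any of nut5, nut6, nut7, nut8, nut9 and pan below 0.12 m) or (distance between each of nut3, nut4 and pan below 0.12 m and distance between any of nut5, nut6, nut7, nut8, nut9 and pan below 0.12 m) or (distance between each of nut0, nut5 and pan below 0.12 m and distance between any of nut6, nut7, nut8, nut9 and pan below 0.12 m) or (distance between each of nut1, nut5 and pan below 0.12 m and distance between any of nut6, nut7, nut8, nut9 and pan below 0.12 m) or (distance between each of nut2, nut5 and pan below 0.12 m and distance between any of nut6, nut7, nut8, nut9 and pan below 0.12 m) or (distance between each of nut3, nut5 and pan below 0.12 m and distance between any of nut6, nut7, nut8, nut9 and pan below 0.12 m) or (distance between each of nut4, nut5 and pan below 0.12 m and distance between any of nut6, nut7, nut8, nut9 and pan below 0.12 m) or (distance between each of nut0, nut6 and pan below 0.12 m and distance between any of nut7, nut8, nut9 and pan below 0.12 m) or (distance between each of nut1, nut6 and pan below 0.12 m and distance between any of nut7, nut8, nut9 and pan below 0.12 m) or (distance between each of nut2, nut6 and pan below 0.12 m and distance between any of nut7, nut8, nut9 and pan below 0.12 m)) or ((distance between each of nut3, nut6 and pan below 0.12 m and distance between any of nut7, nut8, nut9 and pan below 0.12 m) or (distance between each of nut4, nut6 and pan below 0.12 m and distance between any of nut7, nut8, nut9 and pan below 0.12 m) or (distance between each of nut5, nut6 and pan below 0.12 m and distance between any of nut7, nut8, nut9 and pan below 0.12 m) or (distance between each of nut0, nut7 and pan below 0.12 m and distance between any of nut8, nut9 and pan below 0.12 m) or (distance between each of nut1, nut7 and pan below 0.12 m and distance between any of nut8, nut9 and pan below 0.12 m) or (distance between each of nut2, nut7 and pan below 0.12 m and distance between any of nut8, nut9 and pan below 0.12 m) or (distance between each of nut3, nut7 and pan below 0.12 m and distance between any of nut8, nut9 and pan below 0.12 m) or (distance between each of nut4, nut7 and pan below 0.12 m and distance between any of nut8, nut9 and pan below 0.12 m) or (distance between each of nut5, nut7 and pan below 0.12 m and distance between any of nut8, nut9 and pan below 0.12 m) or (distance between each of nut6, nut7 and pan below 0.12 m and distance between any of nut8, nut9 and pan below 0.12 m) or (distance between each of nut0, nut8 and pan below 0.12 m and distance between nut9 and pan below 0.12 m) or (distance between each of nut1, nut8 and pan below 0.12 m and distance between nut9 and pan below 0.12 m) or (distance between each of nut2, nut8 and pan below 0.12 m and distance between nut9 and pan below 0.12 m) or (distance between each of nut3, nut8 and pan below 0.12 m and distance between nut9 and pan below 0.12 m) or (distance between each of nut4, nut8 and pan below 0.12 m and distance between nut9 and pan below 0.12 m) or (distance between each of nut5, nut8 and pan below 0.12 m and distance between nut9 and pan below 0.12 m) or (distance between each of nut6, nut8 and pan below 0.12 m and distance between nut9 and pan below 0.12 m) or (distance between each of nut7, nut8 and pan below 0.12 m and distance between nut9 and pan below 0.12 m))) and ((x of nut0 in the frame of pan between -0.073 and 0.073 m and y of nut0 in the frame of pan between -0.093 and 0.093 m) or (x of nut0 in the frame of bin between -0.09 and 0.09 m and y of nut0 in the frame of bin between -0.051 and 0.051 m)) and ((x of nut1 in the frame of pan between -0.073 and 0.073 m and y of nut1 in the frame of pan between -0.093 and 0.093 m) or (x of nut1 in the frame of bin between -0.09 and 0.09 m and y of nut1 in the frame of bin between -0.051 and 0.051 m)) and ((x of nut2 in the frame of pan between -0.073 and 0.073 m and y of nut2 in the frame of pan between -0.093 and 0.093 m) or (x of nut2 in the frame of bin between -0.09 and 0.09 m and y of nut2 in the frame of bin between -0.051 and 0.051 m)) and ((x of nut3 in the frame of pan between -0.073 and 0.073 m and y of nut3 in the frame of pan between -0.093 and 0.093 m) or (x of nut3 in the frame of bin between -0.09 and 0.09 m and y of nut3 in the frame of bin between -0.051 and 0.051 m)) and ((x of nut4 in the frame of pan between -0.073 and 0.073 m and y of nut4 in the frame of pan between -0.093 and 0.093 m) or (x of nut4 in the frame of bin between -0.09 and 0.09 m and y of nut4 in the frame of bin between -0.051 and 0.051 m)) and ((x of nut5 in the frame of pan between -0.073 and 0.073 m and y of nut5 in the frame of pan between -0.093 and 0.093 m) or (x of nut5 in the frame of bin between -0.09 and 0.09 m and y of nut5 in the frame of bin between -0.051 and 0.051 m)) and ((x of nut6 in the frame of pan between -0.073 and 0.073 m and y of nut6 in the frame of pan between -0.093 and 0.093 m) or (x of nut6 in the frame of bin between -0.09 and 0.09 m and y of nut6 in the frame of bin between -0.051 and 0.051 m)) and ((x of nut7 in the frame of pan between -0.073 and 0.073 m and y of nut7 in the frame of pan between -0.093 and 0.093 m) or (x of nut7 in the frame of bin between -0.09 and 0.09 m and y of nut7 in the frame of bin between -0.051 and 0.051 m)) and ((x of nut8 in the frame of pan between -0.073 and 0.073 m and y of nut8 in the frame of pan between -0.093 and 0.093 m) or (x of nut8 in the frame of bin between -0.09 and 0.09 m and y of nut8 in the frame of bin between -0.051 and 0.051 m)) and ((x of nut9 in the frame of pan between -0.073 and 0.073 m and y of nut9 in the frame of pan between -0.093 and 0.093 m) or (x of nut9 in the frame of bin between -0.09 and 0.09 m and y of nut9 in the frame of bin between -0.051 and 0.051 m)) and linear speed of each of nut0, nut1, nut2, nut3, nut4, nut5, nut6, nut7, nut8, nut9 below 0.02 m/s and height (world z) of scoop_grip below 0.06 m and height (world z) of scoop_lip below 0.012 m and angle between scoop_grip's own z axis and vertical below 0.15 rad and horizontal distance between scoop_lip and bin above 0.09 m); the robot touches nothing.
It fails at once if a nut is brought to the pan before the scale is switched on (not (value of joint switch above 0.01 m) and distance between any of nut0, nut1, nut2, nut3, nut4, nut5, nut6, nut7, nut8, nut9 and pan below 0.12 m).
It fails at once if the fingers touch a nut (contact force between the fingers and nut0 above 0.3 N or contact force between the fingers and nut1 above 0.3 N or contact force between the fingers and nut2 above 0.3 N or contact force between the fingers and nut3 above 0.3 N or contact force between the fingers and nut4 above 0.3 N or contact force between the fingers and nut5 above 0.3 N or contact force between the fingers and nut6 above 0.3 N or contact force between the fingers and nut7 above 0.3 N or contact force between the fingers and nut8 above 0.3 N or contact force between the fingers and nut9 above 0.3 N).
It fails at once if a nut is flung or dropped from a height (faster than 1.7 m/s, a fall of about 15 cm) (linear speed of any of nut0, nut1, nut2, nut3, nut4, nut5, nut6, nut7, nut8, nut9 above 1.7 m/s).
It fails at once if the label roll, printhead or screwdriver is moved more than 30 mm (distance of any of label_roll, printhead, screwdriver from where it was at the start of the episode above 0.03 m).
It also fails if it takes over 69 s, if anything falls off the work surface, if the arm or the gripper's body presses on something with over 40 N, if the wrist force passes 120 N, or if a joint passes its speed limit or range.

## Working session

There is one attempt and no reset: what is moved stays moved. The work goes in short steps, Python scripts to look and compute and a shell command to move; the robot and the scene stay as the last step left them, time stands still between calls to the robot, and variables do not carry over. Pictures are saved under pics/ and viewed, about 8 in all and at most 12, crops included, and the job is handed in when it is done.

```bash
ls; mkdir -p pics; python3 - <<'E'
from plant import *
import cv2, numpy as np
s=get_state(); print({k:(np.round(v,3).tolist()) for k,v in s.items()})
for n in ("scene","side"):
    im=read_camera(n); cv2.imwrite(f"pics/{n}0.png",im[:,:,::-1])
    c=camera_info(n); print(n,{k:np.round(v,3).tolist() for k,v in c.items()})
print(camera_info("wrist"))
a=cv2.imread("pics/scene0.png");b=cv2.imread("pics/side0.png")
E
```

```text
pics
{'time': 0.0, 'qpos': [1.049, 0.287, 1.578, -0.0, 1.279, -0.15], 'dq': [0.0, 0.002, 0.0, -0.0, -0.001, -0.001], 'joint_efforts': [-0.001, -40.599, -29.262, -0.0, 0.006, 0.0], 'eef_pos': [0.245, 0.628, 0.23], 'tcp_rot': [0.185, 0.983, -0.001, -0.0], 'contact_force': [0.267, -0.422, 0.385], 'wrist_torque': [0.02, -0.019, 0.054], 'opening': 1.004}
scene {'K': [[420.46, 0.0, 283.099], [0.0, 420.46, 210.559], [0.0, 0.0, 1.0]], 'R': [[-0.714, 0.7, -0.008], [0.605, 0.611, -0.51], [-0.352, -0.369, -0.86]], 't': [0.32, -0.264, 1.306]}
side {'K': [[497.444, 0.0, 273.793], [0.0, 497.444, 206.615], [0.0, 0.0, 1.0]], 'R': [[-0.839, -0.545, 0.002], [-0.389, 0.598, -0.701], [0.381, -0.588, -0.713]], 't': [0.418, 0.238, 1.201]}
{'K': array([[339.98281894,   0.        , 282.91448207],
       [  0.        , 339.98281894, 214.00205491],
       [  0.        ,   0.        ,   1.        ]]), 'mount': array([[ 1.00118567e-03, -9.65069728e-01, -2.61991254e-01,
         6.71045493e-02],
       [ 9.99998888e-01,  1.25568080e-03, -8.03977103e-04,
         3.08188948e-04],
       [ 1.10487135e-03, -2.61990158e-01,  9.65069913e-01,
        -1.43080072e-01],
       [ 0.00000000e+00,  0.00000000e+00,  0.00000000e+00,
         1.00000000e+00]])}
```

View pics/scene0.png

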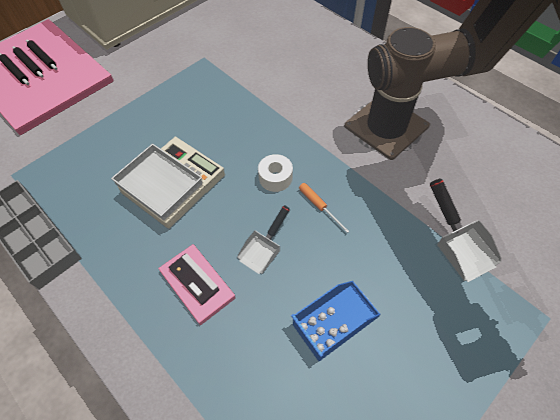

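View pics/side0.png

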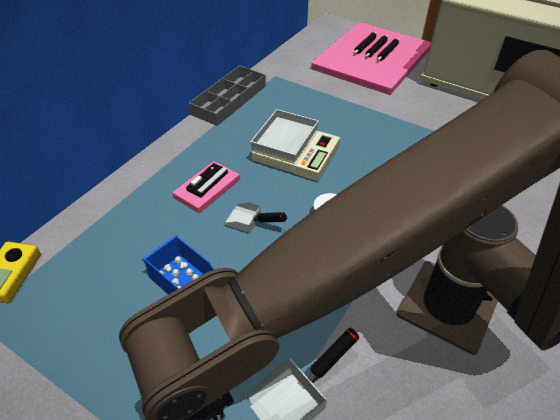

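Seen in scene view: the scale at (170,180), its switch well near (178,150), label roll (275,172), screwdriver (325,207) and bin (337,320). The printhead is at (196,283).
Candidate scoops: the small one has its handle at (279,220) and bowl at (260,252), the large one its handle at (445,205) and bowl at (470,250). I choose the small one and check it in a close crop.

```bash
cat > h.py <<'E'
from plant import *
import cv2, numpy as np
from scipy.spatial.transform import Rotation as Rn
def ray(n,uv,st=None):
    c=camera_info(n); d=np.linalg.inv(c["K"])@np.array([uv[0],uv[1],1.])
    if n=="wrist":
        st=st or get_state(); T=np.eye(4);T[:3,:3]=Rn.from_quat(st["tcp_rot"]).as_matrix();T[:3,3]=st["eef_pos"]
        M=T@c["mount"]; return M[:3,3],M[:3,:3]@d
    return -c["R"].T@c["t"],c["R"].T@d
def onz(n,uv,z,st=None):
    o,d=ray(n,uv,st); return o+d*(z-o[2])/d[2]
def proj(n,X,st=None):
    c=camera_info(n); X=np.array(X)
    if n=="wrist":
        st=st or get_state(); T=np.eye(4);T[:3,:3]=Rn.from_quat(st["tcp_rot"]).as_matrix();T[:3,3]=st["eef_pos"]
        p=np.linalg.inv(T@c["mount"])@np.append(X,1); p=p[:3]
    else: p=c["R"]@X+c["t"]
    p=c["K"]@p; return p[:2]/p[2]
def snap(n,f):
    st=get_state(); im=read_camera(n)[:,:,::-1].copy(); cv2.imwrite(f"pics/{f}.png",im); return st,im
E
python3 - <<'E'
import cv2
a=cv2.imread("pics/scene0.png")[130:360,100:390]
cv2.imwrite("pics/crop0.png",cv2.resize(a,None,fx=2.6,fy=2.6,interpolation=cv2.INTER_CUBIC))
E
```

```text
(no output)
```

View pics/crop0.png

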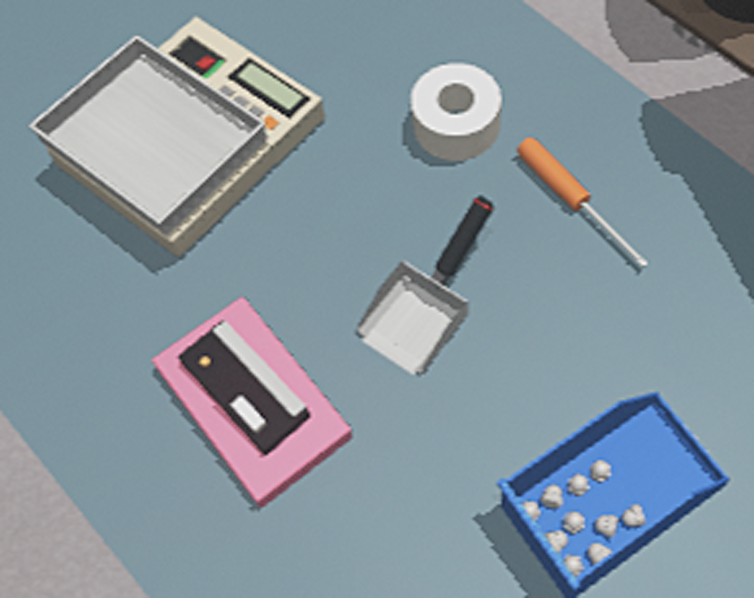

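```bash
python3 - <<'E'
from h import *
c=lambda x,y:(100+x/2.6-.3,130+y/2.6-.3)
P=lambda nm,x,y,z:print(nm,np.round(onz("scene",c(x,y),z)*1000).tolist())
for a in [("deckTL",197,17,.042),("deckTR",324,105,.042),("rimL",31,126,.082),("rimT",137,38,.082),("rimR",265,126,.082),("nub",205,63,.042),("well a",170,52,.042),("well b",218,70,.042),
("binback1",503,484,.076),("binback2",575,592,.076),("lip1",656,396,.02),("lip2",727,482,.02),("scl",358,334,.0),("scr",418,374,.0),("scbackL",404,263,.036),("scbackR",467,303,.036),("hend",483,203,.067),("hnear",446,272,.035),("roll",456,97,.05),("sd1",520,145,.012),("sd2",645,264,.005),("ph1",242,298,.025),("ph2",351,434,.025),("ph3",155,360,.025)]: P(*a)
for x,y in [(600,469),(578,484),(552,495),(530,510),(573,521),(606,524),(633,516),(556,540),(598,553),(573,564)]: P("nut",x,y,.012)
# red nub mask centroid
for n in("scene","side"):
    im=cv2.imread(f"pics/{n}0.png").astype(int); b,g,r=im[...,0],im[...,1],im[...,2]
    for nm,m in(("red",(r>120)&(g<60)&(b<60)),("green",(g>r+50)&(g>b+30))):
        k,_,st,ce=cv2.connectedComponentsWithStats(m.astype(np.uint8))
        for i in range(1,k):
            if st[i,4]>3: print(n,nm,st[i,4],ce[i].round(1),np.round(onz(n,ce[i],.042)*1000))
E
```

```text
deckTL [506.0, -393.0, 42.0]
deckTR [484.0, -198.0, 42.0]
rimL [728.0, -362.0, 82.0]
rimT [584.0, -381.0, 82.0]
rimR [559.0, -194.0, 82.0]
nub [540.0, -334.0, 42.0]
well a [558.0, -374.0, 42.0]
well b [536.0, -316.0, 42.0]
binback1 [646.0, 234.0, 76.0]
binback2 [668.0, 337.0, 76.0]
lip1 [473.0, 264.0, 20.0]
lip2 [490.0, 363.0, 20.0]
scl [625.0, 12.0, 0.0]
scr [612.0, 85.0, 0.0]
scbackL [551.0, 1.0, 36.0]
scbackR [537.0, 76.0, 36.0]
hend [459.0, 20.0, 67.0]
hnear [528.0, 37.0, 35.0]
roll [380.0, -101.0, 50.0]
sd1 [357.0, -27.0, 12.0]
sd2 [367.0, 161.0, 5.0]
ph1 [687.0, -87.0, 25.0]
ph2 [702.0, 93.0, 25.0]
ph3 [786.0, -94.0, 25.0]
nut [560.0, 273.0, 12.0]
nut [584.0, 269.0, 12.0]
nut [608.0, 259.0, 12.0]
nut [632.0, 255.0, 12.0]
nut [612.0, 288.0, 12.0]
nut [593.0, 311.0, 12.0]
nut [570.0, 323.0, 12.0]
nut [635.0, 289.0, 12.0]
nut [616.0, 323.0, 12.0]
nut [639.0, 314.0, 12.0]
scene red 6 [437.5 182.8] [ 99. 244.  42.]
scene green 344 [542.   31.4] [-690.  128.   42.]
scene green 18 [181.9 155.9] [ 537. -321.   42.]
side red 12 [321.8 143.1] [ 536. -336.   42.]
side red 11 [352.5 335. ] [148. 221.  42.]
side green 10 [320.8 146. ] [ 532. -321.   42.]
```

```bash
python3 -m jog '{"travel":[[20,-33,6],[20,-33,6],[20,-33,6],[20,-33,0],[20,-33,0]],"dr":[[0,0,7],[0,0,7],[0,0,7],[0,0,7],[0,0,0]],"jaw":[255,255,255,255,255]}' 40
python3 -m jog '{"travel":[[20,-33,0],[20,-33,0],[20,-33,0],[20,-33,0],[20,-33,0]],"dr":[[0,0,0],[0,0,0],[0,0,0],[0,0,0],[0,0,0]],"jaw":[255,255,255,255,255]}'
python3 -c "
from h import *
snap('wrist','w1')"
python3 -m jog '{"travel":[[5,-40,0],[5,-40,0],[5,-40,0],[5,-40,0],[5,-40,0]],"dr":[[0,0,0],[0,0,0],[0,0,0],[0,0,0],[0,0,0]],"jaw":[255,255,255,255,255]}'
python3 - <<'E'
from h import *
s,_=snap('wrist','w2'); print(s['time'],s['eef_pos'],s['tcp_rot'],s['qpos'])
a=cv2.imread('pics/w1.png');b=cv2.imread('pics/w2.png')
cv2.imwrite('pics/w12.png',cv2.resize(np.vstack([a,b]),(400,600)))
E
```

```text
time: 0.52
eef_pos: [0.3455, 0.4625, 0.2494]
tcp_rot: [-0.061, 0.998, 0.0, 0.0]
contact_force: [0.2, 0.9, 0.5]
opening: 0.3
time: 0.93
eef_pos: [0.4454, 0.2972, 0.2489]
tcp_rot: [-0.058, 0.998, -0.0, -0.0]
contact_force: [0.6, -0.7, 0.4]
opening: 0.001
time: 1.4
eef_pos: [0.4696, 0.0975, 0.249]
tcp_rot: [-0.058, 0.998, 0.0, -0.0]
contact_force: [0.8, 0.2, 0.5]
opening: 0.002
1.4 [0.46960172 0.09750614 0.24898191] [-5.83808983e-02  9.98294366e-01  2.41212666e-05 -1.72619497e-04] [-7.24615589e-03 -1.70948402e-01  2.02275411e+00  2.65242060e-05
  1.29013460e+00 -1.69487806e+00]
```

View pics/w12.png

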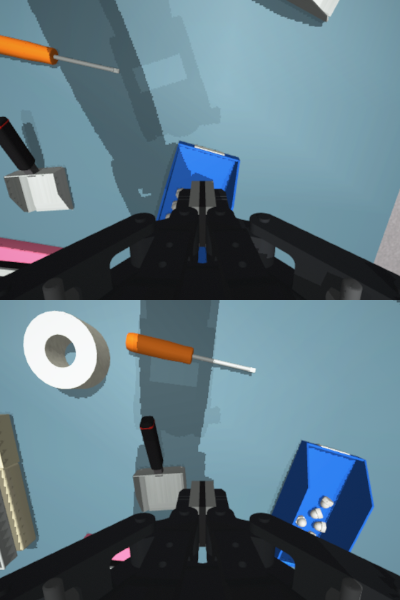

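```bash
python3 - <<'E'
from h import *
s=get_state()
s=dict(s)
s['eef_pos']=np.array([0.4696,0.0975,0.2490])
for nm,x,y,z in [("lip1",303,141,.02),("lip2",371,156,.02),("hend",147,119,.067),("hnear",158,168,.035),("bkL",135,174,.036),("bkR",185,168,.036),("roll",64,50,.05),("sdtip",254,72,.004)]:
    print(nm,np.round(onz("wrist",(x*1.4,y*1.4),z,s)*1000))
for uv in [(147,119),(158,168)]: pass
E
```

```text
lip1 [466. 255.  20.]
lip2 [478. 367.  20.]
hend [452.  21.  67.]
hnear [531.  35.  35.]
bkL [545.  -0.  36.]
bkR [526.  76.  36.]
roll [377. -96.  50.]
sdtip [372. 165.   4.]
```

```bash
python3 -m jog '{"travel":[[6,-39,0],[6,-39,0],[6,-39,0],[6,-39,0],[6,-39,0]],"dr":[[0,0,0],[0,0,0],[0,0,0],[0,0,0],[0,0,0]],"jaw":[255,255,255,255,255]}'
python3 -m jog '{"travel":[[6,-39,0],[6,-39,0],[6,-39,0],[6,-39,0],[6,-39,0]],"dr":[[0,0,0],[-6.6,-0.8,0],[-6.6,-0.8,0],[-6.6,-0.8,0],[0,0,0]],"jaw":[255,255,255,255,255]}'
python3 -m jog '{"travel":[[7,-36,-30],[6,-36,-30],[0,0,-40],[0,0,-40],[0,0,-20]],"dr":[[0,0,0],[0,0,0],[0,0,0],[0,0,0],[0,0,0]],"jaw":[255,255,255,255,255]}'
python3 - <<'E'
from h import *
s,im=snap('scene','s2'); print(s['eef_pos'],s['tcp_rot'])
_,b=snap('side','s2b')
o=lambda i,u,v:cv2.resize(i[v-50:v+50,u-65:u+65],(400,308),interpolation=2)
u,v=proj('scene',[.54,-.34,.06]).astype(int);p,q=proj('side',[.54,-.34,.06]).astype(int);print(u,v,p,q)
cv2.imwrite('pics/c2.png',np.hstack([o(im,u,v),o(b,p,q)]))
E
```

```text
time: 1.87
eef_pos: [0.4998, -0.0975, 0.249]
tcp_rot: [-0.058, 0.998, 0.0, -0.0]
contact_force: [0.3, 1.1, 0.0]
opening: 0.005
time: 2.28
eef_pos: [0.5297, -0.2896, 0.2473]
tcp_rot: [-0.059, 0.983, -0.173, 0.01]
contact_force: [1.0, 1.5, -0.7]
opening: -0.002
time: 2.7
eef_pos: [0.5385, -0.3527, 0.0897]
tcp_rot: [-0.057, 0.984, -0.17, 0.007]
contact_force: [-1.1, 0.7, -0.2]
opening: -0.003
[ 0.53845267 -0.35270976  0.08970257] [-0.05685919  0.98383869 -0.16963276  0.00729318]
175 148 321 137
```

View pics/c2.png

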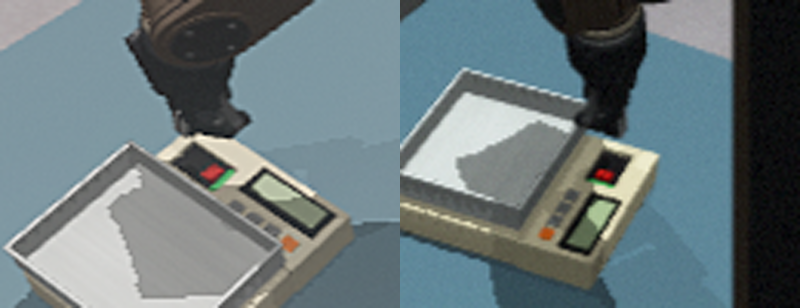

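The fingertips hover behind the switch: the nub is at crop (210,173) in scene and (605,176) in side. I refine the nub's position from both views.

```bash
python3 - <<'E'
from h import *
R=[]
for n,f in(("scene","s2"),("side","s2b")):
    im=cv2.imread(f"pics/{f}.png").astype(int); b,g,r=im[...,0],im[...,1],im[...,2]
    m=((r>110)&(g<90)&(b<90)&(r>2*g)).astype(np.uint8)
    k,_,st,ce=cv2.connectedComponentsWithStats(m)
    i=min(range(1,k),key=lambda i:np.linalg.norm(ce[i]-proj(n,[.54,-.334,.042])))
    print(n,st[i],ce[i],onz(n,ce[i],.042)); R.append(ray(n,ce[i]))
(o1,d1),(o2,d2)=R
t=np.linalg.lstsq(np.c_[d1,-d2],o2-o1,rcond=None)[0]; print(o1+d1*t[0],o2+d2*t[1])
print(proj('scene',get_state()['eef_pos']),proj('side',get_state()['eef_pos']), get_state()['eef_pos'])
E
```

```text
scene [175 151   8   5  23] [178.69565217 153.47826087] [ 0.53857412 -0.33476684  0.042     ]
side [320 142   5   3  12] [321.83333333 143.08333333] [ 0.5359992  -0.33601847  0.042     ]
[ 0.53757854 -0.33718993  0.03894746] [ 0.53712269 -0.33832367  0.0399961 ]
[171.37194123 139.2277891 ] [324.82013063 128.15567335] [ 0.53795651 -0.35173062  0.08948317]
```

```bash
python3 -m jog '{"travel":[[3,-15,-18],[0,0,-15],[0,0,0]],"dr":[[0,0,0],[0,0,0],[0,0,0]],"jaw":[255,255,255]}'
```

```text
time: 3.05
eef_pos: [0.5436, -0.3686, 0.0615]
tcp_rot: [-0.057, 0.983, -0.172, 0.009]
contact_force: [-0.6, 0.8, -0.5]
opening: -0.006
```

```bash
python3 -m jog '{"travel":[[-2,2,-8],[0,0,-5],[0,0,-2],[0,0,0]],"dr":[[0,0,0],[0,0,0],[0,0,0],[0,0,0]],"jaw":[255,255,255,255]}'
python3 -m jog '{"travel":[[0,0,-2],[0,0,0]],"dr":[[0,0,0],[0,0,0]],"jaw":[255,255]}'
```

```text
time: 3.38
eef_pos: [0.5425, -0.3669, 0.0484]
tcp_rot: [-0.057, 0.983, -0.173, 0.011]
contact_force: [0.7, 0.9, -0.1]
opening: -0.003
time: 3.55
eef_pos: [0.5428, -0.3673, 0.0468]
tcp_rot: [-0.057, 0.983, -0.173, 0.011]
contact_force: [-0.7, 0.1, 0.7]
opening: 0.0
```

```bash
python3 -m jog '{"travel":[[0,0,-2],[0,0,-1],[0,0,0]],"dr":[[0,0,0],[0,0,0],[0,0,0]],"jaw":[255,255,255]}'
python3 -m jog '{"travel":[[0,0,-1.5],[0,0,0]],"dr":[[0,0,0],[0,0,0]],"jaw":[255,255]}'
```

```text
time: 3.8
eef_pos: [0.5424, -0.3673, 0.0433]
tcp_rot: [-0.057, 0.983, -0.173, 0.011]
contact_force: [0.0, -0.8, -0.4]
opening: 0.003
time: 3.97
eef_pos: [0.5424, -0.3673, 0.0417]
tcp_rot: [-0.057, 0.983, -0.173, 0.011]
contact_force: [0.7, 0.2, -0.9]
opening: -0.002
```

```bash
python3 -m jog '{"travel":[[0,0,-1.5],[0,0,0]],"dr":[[0,0,0],[0,0,0]],"jaw":[255,255]}'
python3 -m jog '{"travel":[[0,0,-1],[0,0,0]],"dr":[[0,0,0],[0,0,0]],"jaw":[255,255]}'
python3 -c "
from h import *
st,b=snap('side','s3')
p,q=proj('side',[.54,-.34,.06]).astype(int)
print(p,q)
cv2.imwrite('pics/c3.png',cv2.resize(b[q-30:q+50,p-55:p+55],(660,480),interpolation=2))"
```

```text
time: 4.13
eef_pos: [0.5424, -0.3673, 0.0402]
tcp_rot: [-0.057, 0.983, -0.173, 0.011]
contact_force: [-0.4, 0.9, -0.0]
opening: 0.003
time: 4.3
eef_pos: [0.5426, -0.3674, 0.0394]
tcp_rot: [-0.057, 0.983, -0.173, 0.011]
contact_force: [0.4, 0.1, 0.1]
opening: 0.002
321 137
```

View pics/c3.png

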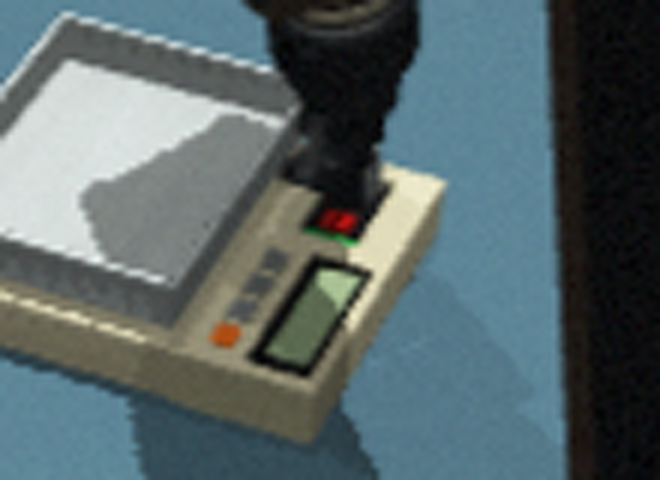

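```bash
python3 -m jog '{"travel":[[-0.8,6,0],[-0.8,6,0],[-0.5,4,0],[-0.4,3,0],[0,0,0]],"dr":[[0,0,0],[0,0,0],[0,0,0],[0,0,0],[0,0,0]],"jaw":[255,255,255,255,255]}'
python3 -m jog '{"travel":[[-0.4,3,0],[-0.4,3,0],[0,0,0]],"dr":[[0,0,0],[0,0,0],[0,0,0]],"jaw":[255,255,255]}'
python3 - <<'E'
from h import *
st,im=snap('side','s4'); im=im.astype(int); b,g,r=im[...,0],im[...,1],im[...,2]
m=((r>110)&(g<90)&(b<90)&(r>2*g)).astype(np.uint8)
k,_,s,ce=cv2.connectedComponentsWithStats(m)
for i in range(1,k): print(s[i],ce[i],onz('side',ce[i],.042))
E
```

```text
time: 4.77
eef_pos: [0.5401, -0.3475, 0.0396]
tcp_rot: [-0.058, 0.983, -0.173, 0.011]
contact_force: [0.1, -0.1, 1.1]
opening: -0.004
time: 5.02
eef_pos: [0.5394, -0.342, 0.0396]
tcp_rot: [-0.057, 0.983, -0.173, 0.011]
contact_force: [-0.5, 0.2, 0.6]
opening: -0.0
[312  64   9   3  10] [315.8  65. ] [ 0.78995053 -0.74416763  0.042     ]
[322  67   3   1   3] [323.  67.] [ 0.7595717 -0.7462652  0.042    ]
[312  68   1   1   1] [312.  68.] [ 0.79105413 -0.7168821   0.042     ]
[314  69   2   1   2] [314.5  69. ] [ 0.77944231 -0.71571279  0.042     ]
[317  70   2   1   2] [317.5  70. ] [ 0.7663075  -0.71558596  0.042     ]
[322 145   2   2   3] [322.33333333 145.33333333] [ 0.52914338 -0.32694197  0.042     ]
[302 161   4   3   8] [303.25 162.25] [ 0.53772714 -0.22370505  0.042     ]
[174 176  65  37 227] [208.96035242 196.62555066] [0.68444877 0.04979755 0.042     ]
[186 187   1   1   1] [186. 187.] [0.76430494 0.05461831 0.042     ]
[196 195   1   1   1] [196. 195.] [0.71922954 0.06462311 0.042     ]
[200 197   1   1   1] [200. 197.] [0.70464862 0.06476739 0.042     ]
[317 233   9   5  18] [321.61111111 234.77777778] [0.34857464 0.00143742 0.042     ]
[303 239  24  19 167] [312.59281437 247.86826347] [0.3461924 0.0529332 0.042    ]
[346 329  10   9  22] [351.04545455 333.59090909] [0.15239526 0.21986685 0.042     ]
```

```bash
python3 -m jog '{"travel":[[-0.4,3,0],[0,0,0]],"dr":[[0,0,0],[0,0,0]],"jaw":[255,255]}'
python3 -m jog '{"travel":[[-0.4,3,0],[0,0,0]],"dr":[[0,0,0],[0,0,0]],"jaw":[255,255]}'
python3 -c "
from h import *
st,b=snap('side','s5');st,a=snap('scene','s5b')
p,q=proj('side',[.54,-.34,.06]).astype(int);u,v=proj('scene',[.54,-.34,.06]).astype(int)
cv2.imwrite('pics/c5.png',np.hstack([cv2.resize(b[q-20:q+30,p-25:p+25],(400,400),interpolation=2),cv2.resize(a[v-20:v+30,u-25:u+25],(400,400),interpolation=2)]))"
```

```text
time: 5.23
eef_pos: [0.5389, -0.3392, 0.0396]
tcp_rot: [-0.057, 0.983, -0.173, 0.011]
contact_force: [0.4, 0.8, 2.0]
opening: -0.001
time: 5.4
eef_pos: [0.5388, -0.3378, 0.0401]
tcp_rot: [-0.058, 0.983, -0.174, 0.011]
contact_force: [0.5, -6.7, -1.1]
opening: -0.003
```

View pics/c5.png

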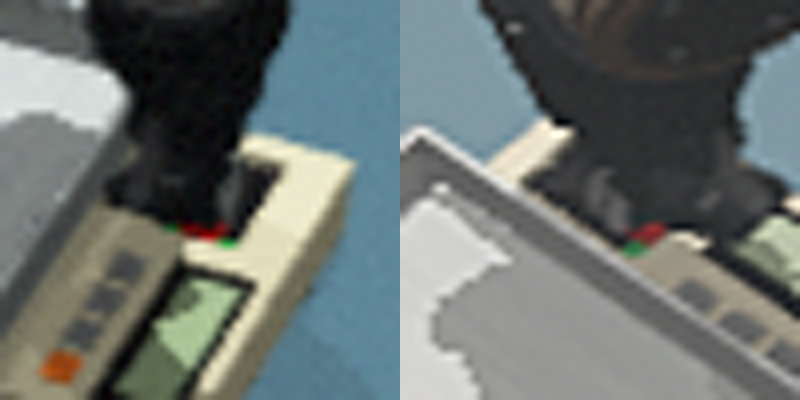

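```bash
python3 -m jog '{"travel":[[0.8,-6,0],[0,0,35],[0,0,40],[0,0,40],[0,0,20]],"dr":[[0,0,0],[0,0,0],[0,0,0],[6.6,0.8,0],[6.6,0.8,0]],"jaw":[255,255,255,255,0]}'
python3 -c "
from h import *
s=get_state();print(s['qpos'].tolist(),s['eef_pos'].tolist(),s['tcp_rot'].tolist())"
python3 -m jog '{"travel":[[-5,38,0],[-5,38,0],[-5,38,0],[-5,38,0],[-5,38,0]],"dr":[[6.6,0.8,0],[0,0,3.5],[0,0,0],[0,0,0],[0,0,0]],"jaw":[0,0,0,0,0]}'
python3 -m jog '{"travel":[[-5,38,0],[-5,38,0],[-5,38,0],[-5,38,0],[-5,28,-20]],"dr":[[0,0,0],[0,0,0],[0,0,0],[0,0,0],[0,0,0]],"jaw":[0,0,0,0,0]}'
python3 - <<'E'
from h import *
st,im=snap('side','s6'); print(st['qpos'].tolist(),st['eef_pos'],st['tcp_rot']); im=im.astype(int); b,g,r=im[...,0],im[...,1],im[...,2]
m=((r>110)&(g<90)&(b<90)&(r>2*g)).astype(np.uint8)
k,_,s,ce=cv2.connectedComponentsWithStats(m)
for i in range(1,k):
  if abs(ce[i]-[321,145]).max()<6: print(s[i],ce[i],onz('side',ce[i],.042))
snap('wrist','w6')
E
```

```text
time: 5.92
eef_pos: [0.5411, -0.3414, 0.1799]
tcp_rot: [-0.06, 0.997, -0.057, 0.007]
contact_force: [1.3, -1.1, 1.3]
opening: 0.129
[-0.692194647305007, 0.2164462411292746, 1.7610250089164268, -0.08349166142787198, 1.0783355885711936, -2.3465681735244797] [0.5411427755992534, -0.3413566326259605, 0.1799063420495688] [-0.059822298919784064, 0.9965806797144813, -0.056605917303604654, 0.006634116217849925]
time: 6.33
eef_pos: [0.5133, -0.1507, 0.1739]
tcp_rot: [-0.088, 0.996, 0.001, -0.0]
contact_force: [0.3, 1.0, 0.6]
opening: 0.844
time: 6.75
eef_pos: [0.491, 0.03, 0.158]
tcp_rot: [-0.089, 0.996, -0.0, 0.004]
contact_force: [-0.2, 0.4, 0.1]
opening: 1.001
[-0.14619914353671493, -0.05128113613018222, 2.0876671622456215, 0.0014495196616136458, 1.0978802221267245, -1.896050124794613] [0.49104189 0.03000739 0.1579935 ] [-8.90807178e-02  9.96017464e-01 -2.26995611e-04  3.71285817e-03]
[319 143   5   4  14] [320.85714286 144.5       ] [ 0.53508295 -0.32806893  0.042     ]
```

View pics/w6.png

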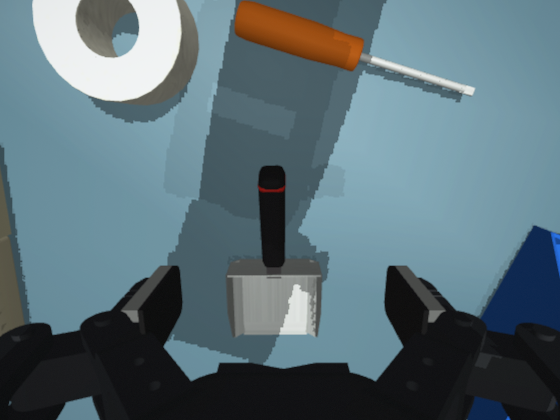

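```bash
python3 - <<'E'
from h import *
snap('scene','s6c')
for n,fs in(("side",("side0","s2b","s6")),("scene",("scene0","s2","s6c"))):
  for f in fs:
    im=cv2.imread(f"pics/{f}.png").astype(float); u0,v0=proj(n,[.5375,-.329,.042]).round().astype(int)
    w=im[v0-7:v0+8,u0-9:u0+10]; w=np.clip(w[...,2]-1.0*w[...,1]-30,0,None)*(w[...,0]<110)
    yy,xx=np.mgrid[v0-7:v0+8,u0-9:u0+10]; c=(np.sum(xx*w)/w.sum(),np.sum(yy*w)/w.sum())
    print(n,f,np.round(c,2),np.round(onz(n,c,.042)*1000,1))
# FK fit
from scipy.optimize import least_squares
D=[([1.049,.287,1.578,0,1.279,-.15],[.245,.6285,.2305],[.185,.983,-.001,0]),
([-.007246,-.170948,2.022754,0,1.290135,-1.69488],[.4696,.0975,.24898],[-.05838,.99829,0,0]),
([-0.692194647305007, 0.2164462411292746, 1.7610250089164268, -0.08349166142787198, 1.0783355885711936, -2.3465681735244797],[0.54114,-0.34136,0.17991],[-0.05982,0.99658,-0.0566,0.00663]),
([-0.1462, -0.05128, 2.08767, 0.00145, 1.09788, -1.89605],[.49104,.03001,.15799],[-.08908,.99602,0,.0037])]
s=get_state(); D.append((s['qpos'],s['eef_pos'],s['tcp_rot']))
def fk(p,q):
    a,off,h,l1,e,l2,L=p; R=Rn.from_euler
    A=R('z',q[0]);x=A.apply([a,off,h]);A=A*R('y',q[1]);x=x+A.apply([0,0,l1]);A=A*R('y',q[2]);x=x+A.apply([e,0,l2]);A=A*R('z',q[3])*R('y',q[4]);x=x+A.apply([0,0,L]);return x,A
f=lambda p:np.concatenate([fk(p,q)[0]-x for q,x,_ in D]+[.01*(np.array(p)-P0)*.05])
P0=np.array([0,.1,.3,.45,0,.4,.25])
r=least_squares(f,P0); print(r.x.round(3),np.abs(r.fun[:15]).max()); np.save('fk.npy',r.x)
E
```

```text
side side0 [321.96 143.21] [ 535.3 -335.7   42. ]
side s2b [321.94 143.22] [ 535.4 -335.6   42. ]
side s6 [320.96 144.51] [ 534.8 -328.2   42. ]
scene scene0 [178.63 153.55] [ 538.9 -334.7   42. ]
scene s2 [178.62 153.57] [ 538.9 -334.7   42. ]
scene s6c [180.52 154.8 ] [ 537.8 -327.3   42. ]
[-0.001  0.101  0.239  0.443  0.021  0.574  0.248] 0.00019958065447975293
```

```bash
python3 - <<'E'
from h import *
for n,fs in(("scene",("s2","s6c")),("side",("s2b","s6"))):
  base=np.array([.5385,-.335,.042]) if n=="scene" else np.array([.5355,-.3355,.042])
  for f in fs:
    im=cv2.imread(f"pics/{f}.png").astype(np.float32); out=[]
    for t in range(-20,27,2):
        acc=[]
        for sx in(-4,0,4):
            p=proj(n,base+np.array([-.125,.992,0])*t/1000+np.array([.992,.125,0])*sx/1000)
            acc.append(cv2.getRectSubPix(im,(1,1),(float(p[0]),float(p[1])))[0,0])
        b,g,r=np.mean(acc,0); out.append(f"{t}:{int(r)}/{int(g)}")
    print(n,f,' '.join(out))
p=np.load('fk.npy')
from scipy.optimize import least_squares
def fk(q):
    a,off,h,l1,e,l2,L=p; R=Rn.from_euler
    A=R('z',q[0]);x=A.apply([a,off,h]);A=A*R('y',q[1]);x=x+A.apply([0,0,l1]);A=A*R('y',q[2]);x=x+A.apply([e,0,l2]);A=A*R('z',q[3])*R('y',q[4]);x=x+A.apply([0,0,L]);return x,A*R('z',q[5])
s=get_state(); C=fk(s['qpos'])[1].inv()*Rn.from_quat(s['tcp_rot']); print('toolfix',C.as_rotvec())
lo=[-2.77,-.9,.21,-1.53,.24,-2.84];hi=[2.77,2.22,2.48,4.67,2.81,2.84]
def ik(lip,yaw,pitch,phi):
    # scoop lip pos, yaw, pitch(lip down +), phi = tool tilt (fingertips forward) at grasp; deg
    S=Rn.from_euler('ZY',[yaw,pitch],degrees=True); grip=np.array(lip)-S.apply([.130,0,-.049])
    T=S*Rn.from_euler('y',180-phi,degrees=True) # tool z=forward tilt, tool x=-x
    tcp=grip+T.apply([0,0,.019])
    best=None
    for q0 in ([-.3,.3,1.6,0,1.2,-1.9],[.3,0,2,0,1.,-1],[-.5,.6,1.2,0,2.2,-1.9]):
        r=least_squares(lambda q:np.r_[fk(q)[0]-tcp,.2*((fk(q)[1]*C).inv()*T).as_rotvec()],q0,bounds=(lo,hi))
        if best is None or r.cost<best.cost:best=r
    return best.x.round(2),round(float(np.linalg.norm(best.fun))*1000,1)
for phi in(0,15,25,35):
  print(phi,'pick',ik([.619,.049,0],10,0,phi),'bin',ik([.64,.29,.005],-10,0,phi))
  for yaw in(7,-15):
    for pt in(-15,50,70): print('   pour',yaw,pt,ik([.65,-.28,.09],yaw,pt,phi))
E
```

```text
scene s2 -20:60/60 -18:59/60 -16:59/60 -14:57/60 -12:54/60 -10:60/60 -8:89/59 -6:135/60 -4:171/63 -2:189/67 0:192/69 2:195/69 4:178/60 6:140/51 8:95/61 10:69/97 12:75/147 14:86/178 16:118/187 18:161/191 20:196/195 22:201/189 24:191/181 26:181/173
scene s6c -20:72/73 -18:71/72 -16:71/73 -14:72/73 -12:72/72 -10:72/73 -8:71/73 -6:69/72 -4:64/72 -2:73/73 0:119/75 2:170/77 4:201/79 6:203/78 8:196/76 10:192/72 12:174/64 14:148/71 16:136/138 18:172/201 20:220/226 22:239/230 24:235/227 26:234/226
side s2b -20:22/23 -18:22/22 -16:22/21 -14:22/20 -12:27/19 -10:47/19 -8:86/20 -6:131/22 -4:164/24 -2:175/24 0:176/23 2:166/20 4:139/15 6:111/14 8:83/22 10:65/52 12:57/98 14:72/142 16:109/171 18:152/185 20:178/188 22:185/184 24:185/182 26:179/174
side s6 -20:28/28 -18:28/28 -16:27/28 -14:27/28 -12:29/29 -10:30/29 -8:31/30 -6:31/30 -4:35/30 -2:54/30 0:98/28 2:151/26 4:183/25 6:196/26 8:198/27 10:188/25 12:168/29 14:160/56 16:174/110 18:204/172 20:226/214 22:235/230 24:238/235 26:238/235
toolfix [-1.46436293e-16 -1.80155177e-16  1.57079633e+00]
0 pick (array([-0.15,  0.16,  2.15, -0.  ,  0.84, -1.9 ]),
[... 1460 characters left out ...]

   pour -15 50 (array([-0.53,  0.5 ,  1.39, -0.11,  1.67, -1.83]), 0.0)
   pour -15 70 (array([-0.5 ,  0.79,  1.03, -0.19,  2.09, -1.83]), 0.0)
35 pick (array([-0.26, -0.03,  2.45,  0.93,  0.29, -2.84]), 4.4) bin (array([ 0.52,  0.26,  2.11, -0.96,  0.46, -0.06]), 0.0)
   pour 7 -15 (array([-0.81,  0.09,  2.14,  0.71,  0.6 , -2.84]), 74.5)
   pour 7 50 (array([-0.54,  0.41,  1.49, -0.16,  1.45, -2.2 ]), 0.0)
   pour 7 70 (array([-0.45,  0.66,  1.18, -0.33,  1.82, -2.14]), 0.0)
   pour -15 -15 (array([-0.7 , -0.01,  2.3 ,  0.99,  0.28, -2.84]), 34.7)
   pour -15 50 (array([-0.54,  0.41,  1.48, -0.07,  1.5 , -1.84]), 0.0)
   pour -15 70 (array([-0.5 ,  0.7 ,  1.13, -0.15,  1.91, -1.82]), 0.0)
```

```bash
python3 -m jog '{"travel":[[5,-38,10],[5,-38,0],[5,-38,0],[5,-38,0],[5,-38,0]],"dr":[[0,0,-3.5],[0,0,0],[0,0,0],[0,0,0],[0,0,0]],"jaw":[255,255,255,255,255]}'
python3 -m jog '{"travel":[[5,-38,0],[5,-38,0],[5,-38,0],[5,-38,0],[5,-38,-20]],"dr":[[0,0,0],[0,0,0],[-6.6,-0.8,0],[-6.6,-0.8,0],[-6.6,-0.8,0]],"jaw":[255,255,255,255,255]}'
python3 -m jog '{"travel":[[0,0,-30],[0,0,-30],[0,0,-20],[0,0,0]],"dr":[[0,0,0],[0,0,0],[0,0,0],[0,0,0]],"jaw":[255,255,255,255]}'
```

```text
time: 7.32
eef_pos: [0.5143, -0.1655, 0.1652]
tcp_rot: [-0.057, 0.998, -0.0, 0.0]
contact_force: [1.0, 1.1, 0.1]
opening: 0.304
time: 7.73
eef_pos: [0.5417, -0.3575, 0.1516]
tcp_rot: [-0.055, 0.982, -0.179, 0.015]
contact_force: [1.1, -1.3, 0.6]
opening: -0.002
time: 8.07
eef_pos: [0.5351, -0.3503, 0.0592]
tcp_rot: [-0.057, 0.984, -0.169, 0.006]
contact_force: [-1.2, 0.8, -0.8]
opening: 0.0
```

```bash
python3 -m jog '{"travel":[[3,-2,-10],[0,0,-6],[0,0,0]],"dr":[[0,0,0],[0,0,0],[0,0,0]],"jaw":[255,255,255]}'
python3 -m jog '{"travel":[[0,0,-3],[0,0,-1],[0,0,0]],"dr":[[0,0,0],[0,0,0],[0,0,0]],"jaw":[255,255,255]}'
```

```text
time: 8.32
eef_pos: [0.5423, -0.3538, 0.0495]
tcp_rot: [-0.057, 0.983, -0.173, 0.011]
contact_force: [-0.6, 0.3, -1.0]
opening: 0.002
time: 8.57
eef_pos: [0.5425, -0.3532, 0.046]
tcp_rot: [-0.057, 0.983, -0.173, 0.011]
contact_force: [0.1, 0.5, -0.1]
opening: 0.001
```

```bash
python3 -m jog '{"travel":[[0,0,-4],[-1,0,-2.5],[0,0,0]],"dr":[[0,0,0],[0,0,0],[0,0,0]],"jaw":[255,255,255]}'
python3 -m jog '{"travel":[[-0.8,6,0],[-0.6,5,0],[0,0,0]],"dr":[[0,0,0],[0,0,0],[0,0,0]],"jaw":[255,255,255]}'
python3 -m jog '{"travel":[[-0.4,3,0],[0,0,0]],"dr":[[0,0,0],[0,0,0]],"jaw":[255,255]}'
python3 -m jog '{"travel":[[-0.3,3,0],[0,0,0]],"dr":[[0,0,0],[0,0,0]],"jaw":[255,255]}'
```

```text
time: 8.82
eef_pos: [0.5415, -0.3531, 0.0392]
tcp_rot: [-0.057, 0.983, -0.173, 0.011]
contact_force: [0.1, 0.1, 1.6]
opening: 0.002
time: 9.07
eef_pos: [0.54, -0.3417, 0.0395]
tcp_rot: [-0.058, 0.983, -0.173, 0.011]
contact_force: [-0.8, -1.3, 2.7]
opening: -0.002
time: 9.23
eef_pos: [0.5397, -0.339, 0.0394]
tcp_rot: [-0.057, 0.983, -0.173, 0.011]
contact_force: [0.0, -1.1, 3.8]
opening: -0.002
time: 9.4
eef_pos: [0.5396, -0.3378, 0.0396]
tcp_rot: [-0.058, 0.983, -0.175, 0.012]
contact_force: [0.5, -8.3, 1.1]
opening: -0.0
```

```bash
python3 -m jog '{"travel":[[-0.4,3,0.5],[0,0,0]],"dr":[[0,0,0],[0,0,0]],"jaw":[255,255]}'
python3 -m jog '{"travel":[[-0.3,3,0],[0,0,0]],"dr":[[0,0,0],[0,0,0]],"jaw":[255,255]}'
```

```text
time: 9.57
eef_pos: [0.5396, -0.337, 0.0409]
tcp_rot: [-0.059, 0.982, -0.177, 0.012]
contact_force: [0.8, -15.2, -1.9]
opening: -0.003
time: 9.73
eef_pos: [0.5397, -0.3363, 0.0417]
tcp_rot: [-0.059, 0.982, -0.178, 0.013]
contact_force: [1.6, -22.1, -5.2]
opening: -0.0
```

```bash
python3 -m jog '{"travel":[[0.8,-10,0],[0,0,35],[0,0,40],[0,0,40],[-5,30,10]],"dr":[[0,0,0],[0,0,0],[0,0,0],[6.6,0.8,0],[6.6,0.8,0]],"jaw":[255,255,255,0,0]}'
python3 -m jog '{"travel":[[-5,38,0],[-5,30,0],[0,0,0]],"dr":[[6.6,0.8,0],[0,0,0],[0,0,3.5]],"jaw":[0,0,0]}'
python3 - <<'E'
from h import *
st,im=snap('wrist','w7'); print(st['eef_pos'])
p,q=proj('wrist',[.539,-.335,.042],st).astype(int); print(p,q)
p=max(p,50);q=max(q,40)
cv2.imwrite('pics/c7.png',cv2.resize(im[q-40:q+40,p-50:p+50],(600,480),interpolation=2))
E
```

```text
time: 10.15
eef_pos: [0.5372, -0.3129, 0.1716]
tcp_rot: [-0.058, 0.997, -0.059, 0.008]
contact_force: [-0.4, -0.9, 1.2]
opening: 0.271
time: 10.4
eef_pos: [0.5226, -0.2375, 0.1629]
tcp_rot: [-0.09, 0.996, 0.003, -0.001]
contact_force: [0.4, -0.6, -0.4]
opening: 0.71
[ 0.52256621 -0.23749241  0.16290382]
157 207
```

View pics/c7.png

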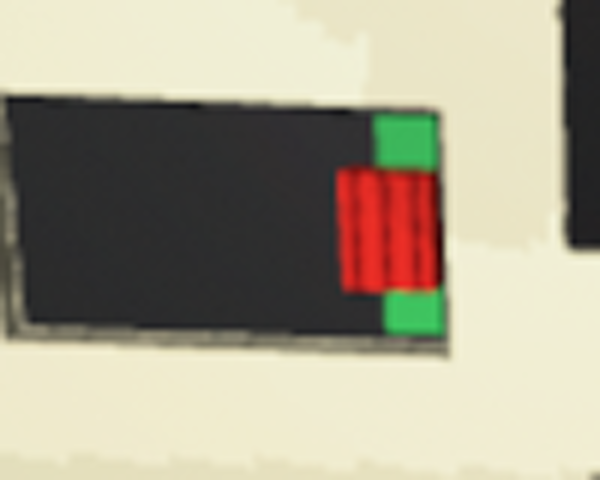

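The nub (crop 340-440, 170-290) sits right against the green end of the well, so the switch is fully on. Next I measure the scoop from w6: handle top end (272,168), neck (274,265), bowl back corners (228,263) and (321,263), lip (235,335) and (318,335).

```bash
python3 - <<'E'
from h import *
s=dict(eef_pos=np.array([.49104,.03001,.15799]),tcp_rot=[-.08908,.99602,-.0002,.0037])
for nm,u,v,z in[("end",272,168,.067),("ring",272,188,.07),("mid",273,215,.055),("neck",274.5,266,.035),("bL",228,263,.036),("bR",321,263,.036),("lipL",236,335,.0),("lipR",318,334,.0)]:
    print(nm,np.round(onz('wrist',(u,v),z,s)*1000,1))
for g in([.491,.027,.049],[.491,.022,.049]):
  S=Rn.from_euler('z',10,degrees=True)
  for o in ([0,0,.012],[-.038,0,.018+.012],[.038,0,-.018+.012],[.13,0,-.049],[.05,.04,-.013],[.05,-.04,-.013]): print(o,proj('wrist',np.array(g)+S.apply(o),s).round(0))
print(get_state()['eef_pos'])
E
```

```text
end [457.3  16.8  67. ]
ring [470.5  19.1  70. ]
mid [493.6  23.4  55. ]
neck [543.3  32.7  35. ]
bL [547.2  -6.4  36. ]
bR [533.1  70.6  36. ]
lipL [641.2   9.    0. ]
lipR [625.   90.9   0. ]
[0, 0, 0.012] [278. 215.]
[-0.038, 0, 0.03] [278. 166.]
[0.038, 0, -0.005999999999999998] [279. 254.]
[0.13, 0, -0.049] [279. 323.]
[0.05, 0.04, -0.013] [326. 264.]
[0.05, -0.04, -0.013] [231. 264.]
[0, 0, 0.012] [271. 213.]
[-0.038, 0, 0.03] [270. 165.]
[0.038, 0, -0.005999999999999998] [272. 253.]
[0.13, 0, -0.049] [274. 322.]
[0.05, 0.04, -0.013] [320. 263.]
[0.05, -0.04, -0.013] [225. 263.]
[ 0.52286967 -0.23901911  0.16276225]
```

```bash
python3 -m jog '{"travel":[[-4,37,0],[-4,37,0],[-4,37,0],[-4,37,0],[-4,38,0]],"dr":[[0,0,0],[0,0,0],[0,0,0],[0,0,0],[0,0,0]],"jaw":[0,0,0,0,0]}'
python3 -m jog '{"travel":[[-4,38,0],[-5,39,0],[0,0,-20],[0,0,0],[0,0,0]],"dr":[[0,0,0],[0,0,0],[0,0,0],[0,0,0],[0,0,0]],"jaw":[0,0,0,0,0]}'
python3 - <<'E'
from h import *
st,im=snap('wrist','w8'); print(st['eef_pos'],st['tcp_rot'])
b,g,r=[im[...,i].astype(int) for i in range(3)]
# dark handle cols per row
for v in range(100,300,8):
    row=(im[v].max(1)<60); xs=np.where(row[220:340])[0]+220
    print(v,(xs.min(),xs.max(),len(xs)) if len(xs) else None,end='; ')
E
```

```text
time: 10.87
eef_pos: [0.503, -0.0543, 0.1631]
tcp_rot: [-0.087, 0.996, 0.001, -0.001]
contact_force: [1.3, 0.1, 0.1]
opening: 1.002
time: 11.28
eef_pos: [0.4936, 0.0215, 0.1425]
tcp_rot: [-0.089, 0.996, 0.001, -0.002]
contact_force: [-0.3, -1.2, -0.1]
opening: 1.002
[0.49363539 0.02150918 0.14253698] [-8.86682301e-02  9.96058672e-01  6.17727600e-04 -2.16465675e-03]
100 None; 108 None; 116 None; 124 None; 132 None; 140 None; 148 None; 156 None; 164 (np.int64(280), np.int64(304), 25); 172 (np.int64(278), np.int64(305), 28); 180 (np.int64(280), np.int64(304), 25); 188 (np.int64(279), np.int64(306), 28); 196 (np.int64(279), np.int64(305), 27); 204 (np.int64(279), np.int64(305), 27); 212 (np.int64(279), np.int64(304), 26); 220 (np.int64(279), np.int64(304), 26); 228 (np.int64(280), np.int64(303), 24); 236 (np.int64(280), np.int64(303), 24); 244 (np.int64(280), np.int64(303), 24); 252 (np.int64(280), np.int64(302), 23); 260 (np.int64(280), np.int64(302), 23); 268 (np.int64(285), np.int64(297), 13); 276 None; 284 None; 292 None;
```

```bash
python3 - <<'E'
from h import *
s=get_state(); s=dict(s); s['eef_pos']=np.array([.49364,.02151,.14254])
for u,v,z in((291.5,162,.073),(291.5,212,.06),(291,264,.037)): print(onz('wrist',(u,v),z,s)*1000)
print(s['eef_pos'],get_state()['eef_pos'])
E
```

```text
[450.38415472  19.85323657  73.        ]
[485.31138514  26.66812221  60.        ]
[532.90370249  35.6819479   37.        ]
[0.49364 0.02151 0.14254] [0.4946179  0.02070585 0.14358758]
```

```bash
python3 -m jog '{"travel":[[-3.5,7,-10],[0,0,-35],[0,0,-35],[0,0,-25],[0,0,0]],"dr":[[0,0,0],[0,0,0],[0,0,0],[0,0,0],[0,0,0]],"jaw":[0,0,0,0,0]}'
```

```text
time: 11.75
eef_pos: [0.4869, 0.0279, 0.0337]
tcp_rot: [-0.087, 0.996, 0.001, -0.006]
contact_force: [-1.0, -1.0, -0.7]
opening: 0.998
```

```bash
python3 -m jog '{"travel":[[4,0,-4],[0,0,0],[0,0,0],[0,0,0],[0,0,0]],"dr":[[0,0,0],[0,0,0],[0,0,0],[0,0,0],[0,0,0]],"jaw":[255,255,255,255,255]}' 110
python3 -m jog '{"travel":[[0,0,0],[0,0,0],[0,0,0],[0,0,0]],"dr":[[0,0,0],[0,0,0],[0,0,0],[0,0,0]],"jaw":[255,255,255,255]}'
```

```text
time: 12.17
eef_pos: [0.4969, 0.0278, 0.0369]
tcp_rot: [-0.089, 0.996, -0.0, 0.002]
contact_force: [0.5, 0.4, 0.2]
opening: 0.3
time: 12.5
eef_pos: [0.4966, 0.0279, 0.0365]
tcp_rot: [-0.088, 0.996, -0.0, 0.001]
contact_force: [-1.4, -0.7, 6.4]
opening: 0.187
```

```bash
python3 -m jog '{"travel":[[0,0,10],[0,0,20],[0,0,35],[0,0,40],[0,0,40]],"dr":[[0,0,0],[0,0,0],[0,0,0],[0,0,0],[0,0,0]],"jaw":[255,255,255,255,255]}'
python3 -m jog '{"travel":[[-6,36,0],[-6,36,0],[-6,36,0],[-6,36,0],[-6,36,0]],"dr":[[0,0,-6.7],[0,0,-6.7],[0,0,-6.7],[0,0,0],[0,0,0]],"jaw":[255,255,255,255,255]}'
python3 -m jog '{"travel":[[-6,36,0],[-6,36,0],[-9,36,0],[0,0,0],[0,0,0]],"dr":[[1.16,6.57,0],[1.16,6.57,0],[1.16,6.57,0],[0,0,0],[0,0,0]],"jaw":[255,255,255,255,255]}'
python3 - <<'E'
from h import *
st,a=snap('scene','s8'); _,b=snap('side','s8b'); _,c=snap('wrist','w9'); print(st['eef_pos'],st['tcp_rot'],Rn.from_quat(st['tcp_rot']).as_matrix().round(3).tolist())
u,v=proj('scene',[.5,.31,.1]).astype(int);p,q=proj('side',[.5,.31,.1]).astype(int); print(u,v,p,q)
f=lambda i,x,y:cv2.resize(i[max(y-65,0):max(y-65,0)+130,max(x-85,0):max(x-85,0)+170],(400,306),interpolation=2)
cv2.imwrite('pics/c8.png',np.vstack([np.hstack([f(a,u,v),f(b,p,q)]),np.hstack([cv2.resize(c,(400,294)),np.zeros((294,400,3),np.uint8)])]))
E
```

```text
time: 12.92
eef_pos: [0.4939, 0.0283, 0.1807]
tcp_rot: [-0.089, 0.996, 0.0, -0.002]
contact_force: [1.4, 0.6, -1.3]
opening: 0.19
time: 13.33
eef_pos: [0.4651, 0.2052, 0.1801]
tcp_rot: [0.08, 0.997, -0.0, -0.001]
contact_force: [0.9, 0.6, -2.2]
opening: 0.19
time: 13.75
eef_pos: [0.4447, 0.3126, 0.1784]
tcp_rot: [0.077, 0.981, 0.015, -0.174]
contact_force: [0.2, -0.5, -1.1]
opening: 0.185
[0.44470349 0.31260277 0.1783993 ] [ 0.07748028  0.98149636  0.0151818  -0.17444543] [[-0.927, 0.157, -0.34], [0.147, 0.988, 0.057], [0.345, 0.003, -0.939]]
364 290 199 275
```

View pics/c8.png

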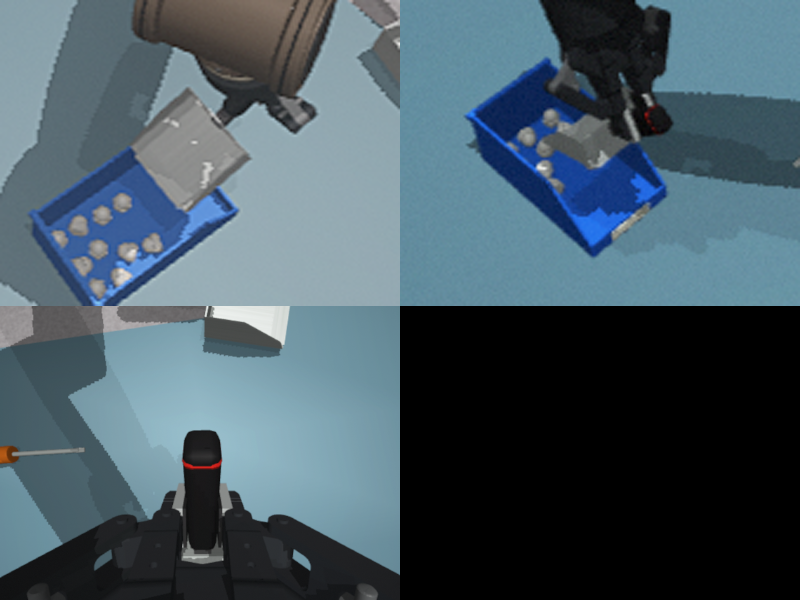

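```bash
python3 - <<'E'
from h import *
tcp=np.array([.4447,.3126,.1784]);R=Rn.from_quat([.07748,.98150,.01518,-.17445])
# scoop axes in tool frame: x=-tool x, y= tool y, z=-tool z
L=lambda x,y,z:tcp+R.apply([-x,y,-z])
for nm,x,y,z in[("lipR(-y)",.1244,-.032,-.0365),("lipL",.1244,.032,-.0365),("backL top",.0444,.04,-.0005),("backR top",.0444,-.04,-.0005)]:
    X=L(x,y,z);print(nm,X.round(3),((proj('scene',X)-[279,225])*2.353).round(),((proj('side',X)-[114,210])*2.353+[400,0]).round())
# bin model check
B=Rn.from_euler('z',-10,degrees=True)
for bc in([.567,.299,0],):
  for o in([.09,.051,.076],[.09,-.051,.076],[-.09,.051,.02],[-.09,-.051,.02]):
    X=np.array(bc)+B.apply(o);print(o,((proj('scene',X)-[279,225])*2.353).round(),((proj('side',X)-[114,210])*2.353+[400,0]).round())
E
```

```text
lipR(-y) [0.543 0.265 0.101] [135. 152.] [597. 105.]
lipL [0.553 0.328 0.101] [179. 207.] [548. 143.]
backL top [0.492 0.346 0.163] [250. 152.] [576. 144.]
backR top [0.479 0.267 0.163] [190.  83.] [640.  94.]
[0.09, 0.051, 0.076] [ 98. 306.] [464. 114.]
[0.09, -0.051, 0.076] [ 32. 213.] [542.  59.]
[-0.09, 0.051, 0.02] [239. 212.] [585. 247.]
[-0.09, -0.051, 0.02] [174. 132.] [660. 185.]
```

The scoop is held firmly with the bowl level sideways. Its lip corners at crop (132,150) and (189,210) match the prediction to a few mm, and so do the bin corners. I descend into the empty front half.

```bash
python3 -m jog '{"travel":[[1,6,-20],[0,0,-30],[0,0,-30],[0,0,-8],[0,0,0]],"dr":[[0,0,-0.8],[0,0,0],[0,0,0],[0,0,0],[0,0,0]],"jaw":[255,255,255,255,255]}'
python3 -c "
from h import *
s=get_state();R=Rn.from_quat(s['tcp_rot']);l=np.array(s['eef_pos'])+R.apply([-.1244,0,.0365]);print('lip',l.round(4),'bin',Rn.from_euler('z',10,degrees=True).apply(l-[.567,.299,0]).round(4))"
```

```text
time: 14.32
eef_pos: [0.4443, 0.3162, 0.0902]
tcp_rot: [0.086, 0.981, 0.016, -0.175]
contact_force: [-0.7, -0.4, -1.7]
opening: 0.184
lip [0.5468 0.2981 0.0129] bin [-0.0198 -0.0044  0.0129]
```

```bash
cat > lip.py <<'E'
from h import *
s=get_state();R=Rn.from_quat(s['tcp_rot']);l=np.array(s['eef_pos'])+R.apply([-.1244,0,.0365]);x=R.apply([-1,0,0])
print('lip bin',(1000*Rn.from_euler('z',10,degrees=True).apply(l-[.567,.299,0])).round(1),'pitch',np.degrees(-np.arcsin(x[2])).round(1),'yaw',np.degrees(np.arctan2(x[1],x[0])).round(1))
E
python3 -m jog '{"travel":[[1,4,-5],[0,0,-2],[0,0,0]],"dr":[[0,0,0],[0,0,0],[0,0,0]],"jaw":[255,255,255]}'; python3 lip.py
python3 -m jog '{"travel":[[0,0,-1.5],[0,0,0]],"dr":[[0,0,0],[0,0,0]],"jaw":[255,255]}'; python3 lip.py
```

```text
time: 14.57
eef_pos: [0.4485, 0.3223, 0.0868]
tcp_rot: [0.085, 0.981, 0.018, -0.172]
contact_force: [0.7, -0.1, -1.3]
opening: 0.188
lip bin [-16.1   2.8  10.2] pitch 19.9 yaw -9.9
time: 14.73
eef_pos: [0.448, 0.3221, 0.0846]
tcp_rot: [0.085, 0.981, 0.018, -0.172]
contact_force: [-1.2, 0.2, -0.9]
opening: 0.18
lip bin [-16.7   2.5   7.9] pitch 19.9 yaw -9.9
```

```bash
python3 -m jog '{"travel":[[0,0,-2],[0,0,0]],"dr":[[0,0,0],[0,0,0]],"jaw":[255,255]}'; python3 lip.py
python3 -m jog '{"travel":[[0,0,-2],[0,0,0]],"dr":[[0,0,0],[0,0,0]],"jaw":[255,255]}'; python3 lip.py
```

```text
time: 14.9
eef_pos: [0.4474, 0.3219, 0.0817]
tcp_rot: [0.085, 0.981, 0.018, -0.173]
contact_force: [0.4, 0.1, -2.2]
opening: 0.193
lip bin [-17.3   2.1   4.9] pitch 20.0 yaw -9.9
time: 15.07
eef_pos: [0.4475, 0.3221, 0.0801]
tcp_rot: [0.085, 0.981, 0.018, -0.173]
contact_force: [-1.3, 0.6, 1.5]
opening: 0.191
lip bin [-17.3   2.4   3.3] pitch 20.0 yaw -9.9
```

```bash
python3 -m jog '{"travel":[[4.9,-0.9,0],[4.9,-0.9,0],[4.9,-0.9,0],[4.9,-0.9,0],[0,0,0]],"dr":[[0,0,0],[0,0,0],[0,0,0],[0,0,0],[0,0,0]],"jaw":[255,255,255,255,255]}'; python3 lip.py
python3 -m jog '{"travel":[[3.6,-0.65,-6.4],[3.6,-0.65,-6.6],[0,0,0]],"dr":[[-0.6,-3.45,0],[-0.6,-3.45,0],[0,0,0]],"jaw":[255,255,255]}'; python3 lip.py
```

```text
time: 15.48
eef_pos: [0.4685, 0.3181, 0.08]
tcp_rot: [0.086, 0.981, 0.018, -0.172]
contact_force: [-0.9, 0.6, 2.5]
opening: 0.189
lip bin [4.2 2.1 3.3] pitch 19.9 yaw -9.9
time: 15.73
eef_pos: [0.4744, 0.3166, 0.0658]
tcp_rot: [0.086, 0.99, 0.012, -0.111]
contact_force: [1.5, -1.3, 0.7]
opening: 0.188
lip bin [19.   1.8  2.7] pitch 12.8 yaw -9.8
```

```bash
python3 -m jog '{"travel":[[4.5,-0.8,-7],[4.5,-0.8,-7],[0,0,0]],"dr":[[-0.6,-3.45,0],[-0.6,-3.45,0],[0,0,0]],"jaw":[255,255,255]}'; python3 lip.py
python3 -m jog '{"travel":[[4.9,-0.9,0],[4.9,-0.9,0],[4.9,-0.9,0],[0,0,0]],"dr":[[0,0,0],[0,0,0],[0,0,0],[0,0,0]],"jaw":[255,255,255,255]}'; python3 lip.py
```

```text
time: 15.98
eef_pos: [0.483, 0.3149, 0.0517]
tcp_rot: [0.086, 0.995, 0.007, -0.051]
contact_force: [1.5, -1.6, 1.2]
opening: 0.187
lip bin [34.5  1.6  2.5] pitch 5.9 yaw -9.8
time: 16.32
eef_pos: [0.4992, 0.3124, 0.0528]
tcp_rot: [0.087, 0.995, 0.008, -0.052]
contact_force: [-0.1, 1.5, -0.8]
opening: 0.187
lip bin [50.8  1.8  3.5] pitch 6.0 yaw -10.0
```

```bash
python3 -m jog '{"travel":[[4.9,-0.9,-0.7],[4.9,-0.9,0],[4.9,-0.9,0],[0,0,0]],"dr":[[0,0,0],[0,0,0],[0,0,0],[0,0,0]],"jaw":[255,255,255,255]}'; python3 lip.py
python3 -m jog '{"travel":[[4.9,-0.9,0],[3,-0.5,0],[0,0,0]],"dr":[[0,0,0],[0,0,0],[0,0,0]],"jaw":[255,255,255]}'; python3 lip.py
python3 - <<'E'
from h import *
_,a=snap('scene','s9');_,b=snap('side','s9b')
u,v=proj('scene',[.58,.3,.05]).astype(int);p,q=proj('side',[.58,.3,.05]).astype(int)
f=lambda i,x,y:cv2.resize(i[max(y-45,0):max(y-45,0)+90,max(x-45,0):max(x-45,0)+90],(400,400),interpolation=2)
cv2.imwrite('pics/c9.png',np.hstack([f(a,u,v),f(b,p,q)]))
E
```

```text
time: 16.65
eef_pos: [0.514, 0.3098, 0.0522]
tcp_rot: [0.086, 0.995, 0.008, -0.051]
contact_force: [-1.2, 0.3, 0.3]
opening: 0.186
lip bin [66.   1.8  3.1] pitch 5.9 yaw -9.9
time: 16.9
eef_pos: [0.5182, 0.3094, 0.0526]
tcp_rot: [0.087, 0.995, 0.007, -0.056]
contact_force: [-9.9, 2.6, 8.9]
opening: 0.185
lip bin [69.7  2.   2.3] pitch 6.4 yaw -10.0
```

View pics/c9.png

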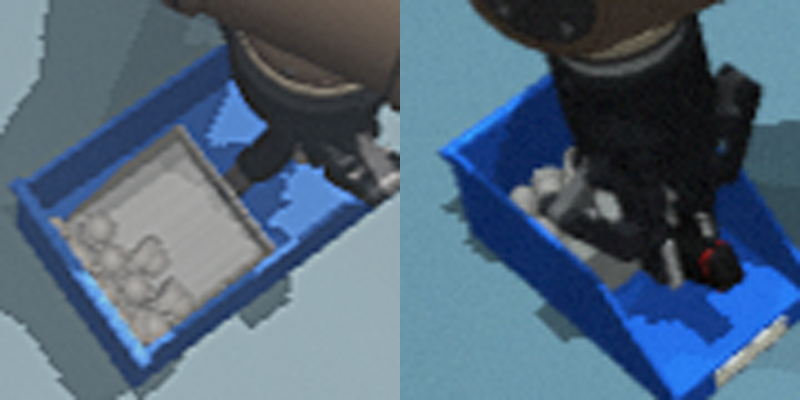

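Several nuts (about six) lie in the bowl behind the lip, at crop (80-180, 215-330). I tilt the lip up and lift.

```bash
python3 -m jog '{"travel":[[-4,0.7,0],[-4,0.7,1],[-3,0.5,3],[-2,0.3,5],[0,0,0]],"dr":[[-1.2,-6.9,0],[-1.2,-6.9,0],[-1.2,-6.9,0],[-1.2,-6.9,0],[0,0,0]],"jaw":[255,255,255,255,255]}'; python3 lip.py
python3 -m jog '{"travel":[[0,0,10],[0,0,15],[0,0,20],[0,0,20],[0,0,20]],"dr":[[0,0,0],[0,0,0],[0,0,0],[0,0,0],[0,0,0]],"jaw":[255,255,255,255,255]}'
python3 -m jog '{"travel":[[0,0,20],[0,0,20],[0,0,10],[0,0,0],[0,0,0]],"dr":[[0,0,0],[0,0,0],[0,0,0],[0,0,0],[0,0,0]],"jaw":[255,255,255,255,255]}'; python3 lip.py
python3 - <<'E'
from h import *
_,a=snap('scene','s10')
s=get_state(); R=Rn.from_quat(s['tcp_rot']);c=s['eef_pos']+R.apply([-.085,0,.03])
u,v=proj('scene',c).astype(int); w,z=proj('scene',[.6,.3,.03]).astype(int)
f=lambda i,x,y:cv2.resize(i[max(y-40,0):max(y-40,0)+80,max(x-50,0):max(x-50,0)+100],(400,320),interpolation=2)
cv2.imwrite('pics/c10.png',np.hstack([f(a,u,v),f(a,w,z)])); print(u,v,w,z,s['contact_force'])
E
```

```text
time: 17.42
eef_pos: [0.5027, 0.3102, 0.058]
tcp_rot: [0.082, 0.978, -0.015, 0.189]
contact_force: [-1.4, -0.2, -3.8]
opening: 0.188
lip bin [63.8  0.8 70.5] pitch -21.9 yaw -9.6
time: 17.83
eef_pos: [0.5092, 0.3106, 0.1481]
tcp_rot: [0.085, 0.978, -0.013, 0.19]
contact_force: [0.7, -0.2, -2.1]
opening: 0.184
time: 18.25
eef_pos: [0.5084, 0.3106, 0.1967]
tcp_rot: [0.085, 0.978, -0.013, 0.19]
contact_force: [-0.2, -0.3, -3.3]
opening: 0.183
lip bin [ 69.3   1.6 209.5] pitch -22.0 yaw -10.0
334 301 327 328 [ 0.49921867  0.36811085 -2.73319911]
```

```bash
python3 -m jog '{"travel":[[0,0,0],[0,0,0]],"dr":[[0,0,0],[0,0,0]],"jaw":[255,255]}'
python3 - <<'E'
from h import *
snap('side','s10b')
B=Rn.from_euler('z',-10,degrees=True)
for n,f in(("scene","scene0"),("scene","s10"),("side","side0"),("side","s10b")):
    im=cv2.imread(f"pics/{f}.png"); hsv=cv2.cvtColor(im,cv2.COLOR_BGR2HSV)
    poly=np.array([proj(n,np.array([.567,.299,0])+B.apply([x,y,.008])) for x,y in((-.085,-.045),(.085,-.045),(.085,.045),(-.085,.045))]).astype(np.int32)
    m=np.zeros(im.shape[:2],np.uint8);cv2.fillConvexPoly(m,poly,1)
    g=((hsv[...,1]<90)&(hsv[...,2]>60)&(m>0)).astype(np.uint8)
    k,_,st,ce=cv2.connectedComponentsWithStats(g); print(f,g.sum(),[(int(st[i,4]),ce[i].round().tolist()) for i in range(1,k) if st[i,4]>5])
E
```

```text
time: 18.47
eef_pos: [0.5067, 0.3103, 0.1938]
tcp_rot: [0.084, 0.978, -0.014, 0.189]
contact_force: [0.4, 0.3, -2.8]
opening: 0.19
scene0 519 [(53, [330.0, 311.0]), (53, [322.0, 316.0]), (61, [312.0, 321.0]), (33, [304.0, 325.0]), (57, [343.0, 328.0]), (108, [317.0, 334.0]), (61, [333.0, 332.0]), (48, [330.0, 342.0]), (45, [320.0, 347.0])]
s10 1250 [(1115, [342.0, 307.0]), (135, [311.0, 334.0])]
side0 779 [(84, [181.0, 262.0]), (48, [168.0, 268.0]), (43, [175.0, 273.0]), (251, [186.0, 281.0]), (6, [161.0, 272.0]), (195, [192.0, 289.0]), (152, [212.0, 292.0])]
s10b 161 [(161, [171.0, 264.0])]
```

```bash
python3 -m jog '{"travel":[[0,-8,0],[0,-18,0],[0,-28,0],[0,-36,0],[0,-36,0]],"dr":[[0,0,0],[0,0,0],[0,0,0],[0,0,0],[0,0,0]],"jaw":[255,255,255,255,255]}'
python3 -m jog '{"travel":[[0,-36,0],[0,-36,0],[0,-36,0],[0,-36,0],[0,-36,0]],"dr":[[0,0,0],[0,0,0],[0,0,0],[0,0,0],[0,0,0]],"jaw":[255,255,255,255,255]}'
python3 -m jog '{"travel":[[0,-36,0],[0,-36,0],[0,-36,0],[0,-36,0],[0,-36,0]],"dr":[[0,0,0],[0,0,0],[0,0,0],[0,0,0],[0,0,0]],"jaw":[255,255,255,255,255]}'
python3 -m jog '{"travel":[[3,-36,0],[3,-28,0],[0,-16,0],[0,0,0],[0,0,0]],"dr":[[0,0,0],[0,0,0],[0,0,0],[0,0,0],[0,0,0]],"jaw":[255,255,255,255,255]}'
cat > lip2.py <<'E'
from h import *
s=get_state();R=Rn.from_quat(s['tcp_rot']);l=np.array(s['eef_pos'])+R.apply([-.1244,0,.0365]);x=R.apply([-1,0,0])
print('lip',(1000*l).round(1),'in pan',(1000*Rn.from_euler('z',-7.2,degrees=True).apply(l-[.644,-.278,.056])).round(1),'pitch',np.degrees(-np.arcsin(x[2])).round(1),'yaw',np.degrees(np.arctan2(x[1],x[0])).round(1))
E
python3 lip2.py
```

```text
time: 18.93
eef_pos: [0.5068, 0.1836, 0.1955]
tcp_rot: [0.083, 0.978, -0.014, 0.19]
contact_force: [0.9, 0.3, -2.9]
opening: 0.183
time: 19.35
eef_pos: [0.5065, 0.0029, 0.1957]
tcp_rot: [0.084, 0.978, -0.014, 0.19]
contact_force: [0.2, 0.2, -3.5]
opening: 0.181
time: 19.77
eef_pos: [0.5064, -0.1773, 0.1958]
tcp_rot: [0.084, 0.978, -0.014, 0.19]
contact_force: [0.2, -0.5, -2.0]
opening: 0.191
time: 20.18
eef_pos: [0.5126, -0.2561, 0.1953]
tcp_rot: [0.085, 0.978, -0.014, 0.19]
contact_force: [-1.2, 1.0, -2.9]
opening: 0.19
lip [ 639.8 -278.2  207.9] in pan [ -4.2   0.3 151.9] pitch -21.9 yaw -10.0
```

```bash
python3 -m jog '{"travel":[[0,0,-20],[0,0,-30],[0,0,-23],[0,0,0]],"dr":[[0,0,0],[0,0,0],[0,0,0],[0,0,0]],"jaw":[255,255,255,255]}'
python3 -m jog '{"travel":[[1,0,4],[1,0,4],[1,0,3],[1.5,-0.8,3.5],[0,0,0]],"dr":[[0.95,5.4,0],[0.95,5.4,0],[0.95,5.4,0],[0.95,5.4,0],[0,0,0]],"jaw":[255,255,255,255,255]}'; python3 lip2.py
python3 -m jog '{"travel":[[3.9,-0.7,4],[3.9,-0.7,4],[3.9,-0.7,4],[3.9,-0.7,4],[3.9,-0.7,4]],"dr":[[0.7,3.94,0],[0.7,3.94,0],[0.7,3.94,0],[0.7,3.94,0],[0.7,3.94,0]],"jaw":[255,255,255,255,255]}'; python3 lip2.py
```

```text
time: 20.52
eef_pos: [0.5098, -0.2508, 0.1164]
tcp_rot: [0.083, 0.979, -0.01, 0.185]
contact_force: [-2.0, 0.3, -3.1]
opening: 0.184
time: 20.93
eef_pos: [0.5216, -0.2568, 0.1409]
tcp_rot: [0.085, 0.996, 0.001, 0.003]
contact_force: [0.3, 0.0, -1.7]
opening: 0.188
lip [ 644.4 -277.9  105.1] in pan [ 0.5  0.1 49.1] pitch -0.3 yaw -9.8
time: 21.35
eef_pos: [0.5381, -0.259, 0.1588]
tcp_rot: [0.085, 0.981, 0.018, -0.172]
contact_force: [0.3, 0.4, -3.3]
opening: 0.189
lip [ 641.2 -276.6   82.2] in pan [-2.6  1.7 26.2] pitch 19.9 yaw -9.9
```

```bash
python3 -m jog '{"travel":[[4.8,-0.9,4.3],[4.8,-0.9,4.3],[4.8,-0.9,4.3],[4.8,-0.9,4.3],[5,-0.9,4.2]],"dr":[[0.52,2.95,0],[0.52,2.95,0],[0.52,2.95,0],[0.52,2.95,0],[0.52,2.95,0]],"jaw":[255,255,255,255,255]}'; python3 lip2.py
python3 -m jog '{"travel":[[5,-0.9,4],[5,-0.9,4],[5.5,-0.9,3.6],[5.5,-0.9,3.6],[5.5,-0.9,3.4]],"dr":[[0.52,2.95,0],[0.52,2.95,0],[0.52,2.95,0],[0.52,2.95,0],[0.52,2.95,0]],"jaw":[255,255,255,255,255]}'; python3 lip2.py
python3 -m jog '{"travel":[[0,0,0],[0,0,0]],"dr":[[0,0,0],[0,0,0]],"jaw":[255,255]}'
```

```text
time: 21.77
eef_pos: [0.5624, -0.2635, 0.18]
tcp_rot: [0.083, 0.951, 0.03, -0.297]
contact_force: [-0.4, -1.0, -2.4]
opening: 0.187
lip [ 642.6 -277.1   79. ] in pan [-1.3  1.1 23. ] pitch 34.8 yaw -9.8
time: 22.18
eef_pos: [0.5889, -0.2682, 0.1987]
tcp_rot: [0.079, 0.904, 0.04, -0.418]
contact_force: [0.1, -0.1, -1.1]
opening: 0.186
lip [ 640.8 -276.7   80.2] in pan [-3.   1.7 24.2] pitch 49.7 yaw -9.8
time: 22.35
eef_pos: [0.5885, -0.2681, 0.1972]
tcp_rot: [0.079, 0.904, 0.04, -0.418]
contact_force: [-0.3, 0.1, -1.0]
opening: 0.189
```

```bash
python3 -m jog '{"travel":[[6.5,-1.2,4.5],[6.5,-1.2,4.5],[6.5,-1.2,4.5],[6.5,-1.2,4.5],[0,0,0]],"dr":[[0.52,2.95,0],[0.52,2.95,0],[0.52,2.95,0],[0.52,2.95,0],[0,0,0]],"jaw":[255,255,255,255,255]}'; python3 lip2.py
python3 -m jog '{"travel":[[0,0,0],[0,0,15],[-5,1,30],[-5,1,30],[-5,1,20]],"dr":[[0,0,0],[0,0,0],[0,0,0],[0,0,0],[0,0,0]],"jaw":[255,255,255,255,255]}'; python3 lip2.py
python3 - <<'E'
from h import *
_,a=snap('scene','s11');_,b=snap('side','s11b')
for n,im in(('scene',a),('side',b)):
    u,v=proj(n,[.644,-.278,.06]).astype(int)
    cv2.imwrite(f'pics/c11{n}.png',cv2.resize(im[v-45:v+45,u-50:u+50],(400,360),interpolation=2))
E
```

```text
time: 22.77
eef_pos: [0.6146, -0.2732, 0.2146]
tcp_rot: [0.075, 0.855, 0.048, -0.511]
contact_force: [0.5, 0.6, -2.4]
opening: 0.186
lip [ 640.9 -277.3   87.7] in pan [-2.9  1.1 31.7] pitch 61.8 yaw -9.7
time: 23.18
eef_pos: [0.5987, -0.2703, 0.316]
tcp_rot: [0.077, 0.856, 0.047, -0.509]
contact_force: [0.6, -0.4, -0.6]
opening: 0.185
lip [ 625.5 -274.8  189.3] in pan [-17.9   5.5 133.3] pitch 61.5 yaw -10.0
```

```bash
python3 -m jog '{"travel":[[-11,33,0],[-11,33,0],[-11,33,0],[-11,33,0],[-11,33,0]],"dr":[[-1.2,-6.8,0],[-1.2,-6.8,0],[-1.2,-6.8,0],[-1.2,-6.8,0],[-1.2,-6.8,0]],"jaw":[255,255,255,255,255]}'
python3 -m jog '{"travel":[[-11,33,0],[-11,33,0],[-11,33,-20],[-14,33,-30],[0,0,0]],"dr":[[-1.2,-6.8,0],[-1.2,-6.8,0],[-1.2,-6.8,0],[-1.1,-6.3,0],[0,0,0]],"jaw":[255,255,255,255,255]}'; python3 lip2.py
python3 - <<'E'
from h import *
st,a=snap('scene','s12');_,b=snap('side','s12b')
def crop(n,im,X,h):
    u,v=proj(n,X).astype(int); u=max(u,h);v=max(v,h*3//4); return cv2.resize(im[v-h*3//4:v+h*3//4,u-h:u+h],(400,300),interpolation=2)
R=Rn.from_quat(st['tcp_rot']);c=st['eef_pos']+R.apply([-.085,0,.03])
cv2.imwrite('pics/c12.png',np.vstack([np.hstack([crop('scene',a,[.644,-.278,.06],48),crop('side',b,[.644,-.278,.06],48)]),np.hstack([crop('scene',a,c,48),crop('scene',a,[.567,.3,.02],60)])]))
E
```

```text
time: 23.7
eef_pos: [0.5435, -0.1037, 0.3099]
tcp_rot: [0.085, 0.969, 0.024, -0.232]
contact_force: [0.3, 0.7, -0.6]
opening: 0.184
time: 24.12
eef_pos: [0.4827, 0.0298, 0.2474]
tcp_rot: [0.084, 0.996, 0.006, -0.016]
contact_force: [-3.6, 0.8, -9.5]
opening: 0.188
lip [604.1   9.5 206.9] in pan [ -3.5 290.3 150.9] pitch 1.9 yaw -9.6
```

View pics/c12.png

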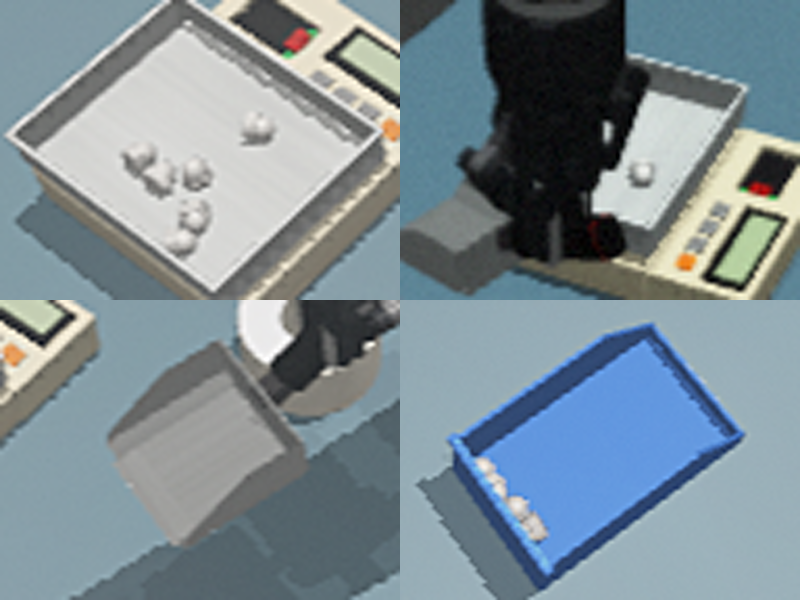

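Six nuts lie in the pan (crop (139,158), (160,178), (196,172), (194,215), (182,242), (258,128)) and four in the bin. The bowl is empty and the switch is on. I lay the scoop down where it came from.

```bash
python3 -m jog '{"travel":[[10,0,-30],[0,0,-40],[0,0,-40],[0,0,-40],[0,0,-20]],"dr":[[-0.3,-1.8,0],[0,0,0],[0,0,0],[0,0,0],[0,0,0]],"jaw":[255,255,255,255,255]}'
python3 -m jog '{"travel":[[0,0,-10],[0,0,0]],"dr":[[0,0,0],[0,0,0]],"jaw":[255,255]}'; python3 lip2.py
```

```text
time: 24.63
eef_pos: [0.5078, 0.0224, 0.0902]
tcp_rot: [0.087, 0.996, 0.003, 0.012]
contact_force: [-0.3, 0.5, -1.4]
opening: 0.188
time: 24.8
eef_pos: [0.5087, 0.0224, 0.0822]
tcp_rot: [0.087, 0.996, 0.002, 0.012]
contact_force: [-0.2, 0.2, -0.6]
opening: 0.185
lip [632.1   1.   48.8] in pan [ 23.1 278.3  -7.2] pitch -1.4 yaw -10.0
```

```bash
python3 -m jog '{"travel":[[-8,0,-15],[0,0,-15],[0,0,-8],[0,0,0]],"dr":[[0.2,1.4,0],[0,0,0],[0,0,0],[0,0,0]],"jaw":[255,255,255,255]}'; python3 lip2.py
python3 -m jog '{"travel":[[0,0,-3],[0,0,0]],"dr":[[0,0,0],[0,0,0]],"jaw":[255,255]}'
python3 -m jog '{"travel":[[0,0,-2],[0,0,0]],"dr":[[0,0,0],[0,0,0]],"jaw":[255,255]}'; python3 lip2.py
```

```text
time: 25.13
eef_pos: [0.5005, 0.0229, 0.0452]
tcp_rot: [0.087, 0.996, 0.003, 0.001]
contact_force: [-0.3, 0.4, -1.6]
opening: 0.189
lip [623.2   1.7   9. ] in pan [ 14.4 280.1 -47. ] pitch -0.1 yaw -9.9
time: 25.3
eef_pos: [0.5016, 0.0229, 0.0436]
tcp_rot: [0.086, 0.996, 0.003, 0.003]
contact_force: [0.1, -0.7, -1.7]
opening: 0.186
time: 25.47
eef_pos: [0.5015, 0.023, 0.0415]
tcp_rot: [0.086, 0.996, 0.003, 0.003]
contact_force: [0.8, -0.1, -0.9]
opening: 0.19
lip [624.3   1.8   5.6] in pan [ 15.5 280.  -50.4] pitch -0.3 yaw -9.9
```

```bash
python3 -m jog '{"travel":[[0,0,-2],[0,0,0]],"dr":[[0,0,0],[0,0,0]],"jaw":[255,255]}'
python3 -m jog '{"travel":[[0,0,-1.5],[0,0,0]],"dr":[[0,0,0],[0,0,0]],"jaw":[255,255]}'
python3 -m jog '{"travel":[[0,0,-1.5],[0,0,0]],"dr":[[0,0,0],[0,0,0]],"jaw":[255,255]}'; python3 lip2.py
```

```text
time: 25.63
eef_pos: [0.5016, 0.023, 0.04]
tcp_rot: [0.086, 0.996, 0.003, 0.003]
contact_force: [-4.5, 0.8, 6.5]
opening: 0.189
time: 25.8
eef_pos: [0.5019, 0.0231, 0.0392]
tcp_rot: [0.086, 0.996, 0.003, 0.003]
contact_force: [-6.1, 1.0, 10.6]
opening: 0.189
time: 25.97
eef_pos: [0.5021, 0.0229, 0.0379]
tcp_rot: [0.086, 0.996, 0.003, 0.003]
contact_force: [-5.5, 1.3, 10.3]
opening: 0.187
lip [624.9   1.7   2.2] in pan [ 16.2 279.9 -53.8] pitch -0.4 yaw -9.9
```

```bash
python3 -m jog '{"travel":[[0,0,1],[0,0,0],[0,0,0],[0,0,0],[0,0,0]],"dr":[[0,0,0],[0,0,0],[0,0,0],[0,0,0],[0,0,0]],"jaw":[180,120,60,0,0]}'
python3 -m jog '{"travel":[[0,0,0],[0,0,0],[0,0,10],[0,0,20],[0,0,30]],"dr":[[0,0,0],[0,0,0],[0,0,0],[0,0,0],[0,0,0]],"jaw":[0,0,0,0,0]}'
python3 -m jog '{"travel":[[0,0,40],[0,0,40],[0,0,30],[-30,0,0],[-20,0,0]],"dr":[[0,0,0],[0,0,0],[0,0,0],[0,0,0],[0,0,0]],"jaw":[0,0,0,0,0]}'
python3 -m jog '{"travel":[[0,36,0],[0,36,0],[0,36,0],[0,36,0],[0,0,0]],"dr":[[0,0,0],[0,0,0],[0,0,0],[0,0,0],[0,0,0]],"jaw":[0,0,0,0,0]}'
python3 - <<'E'
from h import *
st,a=snap('scene','s13'); _,b=snap('side','s13b')
# bowl: bright low-sat blob & predicted geometry
S=Rn.from_euler('z',-10,degrees=True); lip=np.array([.625,.0017,0])
for n,im in(('scene',a),('side',b)):
    hsv=cv2.cvtColor(im,cv2.COLOR_BGR2HSV); m=np.zeros(im.shape[:2],np.uint8)
    cs=[proj(n,lip+S.apply([x,y,z])) for x,y,z in((0,-.034,0),(0,.034,0),(-.08,.04,.036),(-.08,-.04,.036))]
    u,v=np.mean(cs,0).astype(int); m[v-32:v+32,u-32:u+32]=1
    g=((hsv[...,1]<45)&(hsv[...,2]>60)&(m>0)).astype(np.uint8)
    k,l,s,c=cv2.connectedComponentsWithStats(g); i=1+np.argmax(s[1:,4]); cn=cv2.findContours((l==i).astype(np.uint8),0,2)[0][0]
    print(n,'pred',np.round(cs).tolist(),'seen quad',cv2.approxPolyDP(cn,4,True)[:,0].tolist(), s[i,4])
    old=cv2.imread(f"pics/{n}0.png"); d=(cv2.absdiff(old,im).max(2)>60).astype(np.uint8); d=cv2.morphologyEx(d,cv2.MORPH_OPEN,np.ones((3,3)))
    for nm,X in(('roll',[.379,-.099,.05]),('sd',[.362,.06,.01]),('ph',[.74,0,.03]),('bin',[.6,.29,.01]),('pan',[.644,-.278,.056])):
        p,q=proj(n,X).astype(int); print(nm,'changed px',int(d[q-15:q+15,p-15:p+15].sum()),end=' ')
    print()
E
```

```text
time: 26.38
eef_pos: [0.5006, 0.0231, 0.0365]
tcp_rot: [0.086, 0.996, 0.003, 0.002]
contact_force: [-0.6, -1.1, -0.9]
opening: 0.846
time: 26.8
eef_pos: [0.4984, 0.0234, 0.0953]
tcp_rot: [0.086, 0.996, 0.003, -0.001]
contact_force: [0.2, 0.6, 0.7]
opening: 0.997
time: 27.22
eef_pos: [0.4515, 0.0229, 0.2107]
tcp_rot: [0.086, 0.996, 0.003, 0.005]
contact_force: [-0.0, 0.1, -1.7]
opening: 1.003
time: 27.63
eef_pos: [0.45, 0.1717, 0.2078]
tcp_rot: [0.084, 0.996, 0.004, 0.002]
contact_force: [-0.2, -0.4, 0.5]
opening: 1.001
scene pred [[228.0, 246.0], [242.0, 266.0], [269.0, 245.0], [252.0, 222.0]] seen quad [[252, 222], [227, 242], [242, 265], [269, 249], [262, 236], [266, 234]] 1124
roll changed px 0 sd changed px 174 ph changed px 0 bin changed px 267 pan changed px 9 
side pred [[245.0, 199.0], [228.0, 211.0], [246.0, 218.0], [266.0, 203.0]] seen quad [[266, 203], [249, 198], [238, 223], [259, 217], [255, 212], [266, 209]] 483
roll changed px 490 sd changed px 178 ph changed px 0 bin changed px 311 pan changed px 857
```

```bash
python3 -m jog '{"travel":[[0,30,0],[0,30,0],[0,0,0],[0,0,0]],"dr":[[0,0,0],[0,0,0],[0,0,0],[0,0,0]],"jaw":[0,0,0,0]}'
python3 - <<'E'
from h import *
snap('scene','s14')
for f in('scene0','s14'):
    im=cv2.imread(f'pics/{f}.png'); h=cv2.cvtColor(im,cv2.COLOR_BGR2HSV)
    o=((h[...,0]>5)&(h[...,0]<18)&(h[...,1]>150)&(h[...,2]>60)).astype(np.uint8); o[:, :290]=0;o[:170]=0;o[240:]=0;o[:,355:]=0
    k,_,s,c=cv2.connectedComponentsWithStats(o); i=1+np.argmax(s[1:,4]); print(f,'orange',s[i],c[i].round(1))
    w=im[143:165,168:190].astype(int); r=np.argwhere((w[...,2]>120)&(w[...,1]<90)&(w[...,0]<90)); print(' nub',r.mean(0)[::-1]+[168,143],len(r))
    B=Rn.from_euler('z',-10,degrees=True)
    poly=np.array([proj('scene',np.array([.567,.299,0])+B.apply([x,y,.008])) for x,y in((-.085,-.045),(.085,-.045),(.085,.045),(-.085,.045))]).astype(np.int32)
    m=np.zeros(im.shape[:2],np.uint8);cv2.fillConvexPoly(m,poly,1);print(' bin nut px',int(((h[...,1]<90)&(h[...,2]>60)&(m>0)).sum()))
print(get_state()['eef_pos'])
E
```

```text
time: 28.07
eef_pos: [0.4509, 0.2267, 0.207]
tcp_rot: [0.086, 0.996, 0.003, 0.002]
contact_force: [-0.9, -0.1, -0.4]
opening: 1.0
scene0 orange [300 183  26  28 115] [312.9 196.8]
 nub [178.7 153.5] 20
 bin nut px 519
s14 orange [300 183  26  28 183] [313.2 197.5]
 nub [180.73684211 155.15789474] 19
 bin nut px 143
[0.45085635 0.22615462 0.20685274]
```

Everything agrees: the screwdriver has not moved, the nub is on, and the scoop is flat and clear. I hand in.

```bash
python3 -c "
from plant import *
print(sign_off())"
```

```text
the job is handed in; nothing more can be done
None
```

The job is handed in. I slid the switch fully on with the pan empty, scooped dome nuts from the bin, tipped six into the pan from about 25 mm above its floor, and laid the small scoop empty and flat on the bench. It took about 28 s of the 69 s allowed.

**Switch:** after the first push, the scene and side views suggested only about 7.5 mm of travel. I pushed again against a hard stop (22 N), and the close wrist view showed the nub against the green end. That disagreement was never resolved numerically; I relied on the stop and the close view.

**Nuts:** the last picture showed six in the pan, four in the bin and none in the bowl. I saw none spilled, though I did not search the whole bench.

**Scoop:** I laid it close to where it came from, yawed about 20° from before. After release its bowl corners in the scene view matched the pose predicted for lying flat, within about 4 pixels. The side-view outline was cluttered and did not match as well.

**Bystanders:** the scene view showed no changed pixels at the label roll or printhead, and the screwdriver handle within 1 pixel of where it started. Other changed pixels, at the screwdriver and in the side view at the roll, I put down to arm and shadow without checking further.

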